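# Latch the battery box onto the field radio

## Robot

A 6-joint arm with a two-finger parallel gripper is mounted at the origin on the work surface. World frame = base frame: x ahead of the robot, y to its left, z up, the work surface at z = 0. Lengths are in m, angles in rad, forces in N, time in s.
With the tool pointing down it reaches from about 0.225 to 0.875 m from the base axis. Payload 3.4 kg.
Tool frame: the origin (TCP) lies at the very end of the fingers, on their centre line; the grasp point (between the pads) lies 19 mm behind it; z points along the fingers, y is the line along which they close (so a half turn about z gives the same grasp; the last joint's range is limited). The gripper opens to 85 mm and grips with 20 to 120 N. Pads are 22 mm wide; open, the fingers measure 114 mm over their backs; the gripper's body (76 mm by 85 mm) begins 54 mm behind the grasp point. The pads swing forward as they close: fully open they stand 13 mm farther back than shut.
Start: joints at [1.025, 0.276, 1.505, -0, 1.361, -0.121], TCP at [0.237, 0.524, 0.231] pointing down, gripper open.
Joint ranges: [-2.89, 2.89], [-0.75, 2.08], [0.22, 2.7], [-1.18, 4.32], [0.11, 2.71], [-2.7, 2.7]. Speed limits (rad/s): [2.57, 2.57, 3.14, 3.14, 3.14, 3.14].

## Interface

Orientations are given as a unit quaternion [w, x, y, z].
In Python, from rig import get_state, optics, sign_off gives the robot as it stands.
- The arm moves only by the tool send_rows, never from a script. Its argument "increments" is a list of rows, each an object with "gripper": the gripper's target within -1 to 1 (shut at 1, half-way at 0, fully open at -1); "linear": the shift along the world's x, y, z in m, a list of three; "delta_rot": the turn, a rotation vector about the world's x, y, z in rad, a list of three. In form: [{"gripper": gripper, "linear": [dx, dy, dz], "delta_rot": [rx, ry, rz]}, ...]. A call has 1 to 8 rows; each row is the pose to reach, as a shift and turn from the pose commanded when the call began; what a row does not reach only later rows make up. A row lasts 1/10 s, in which the tool goes at most 50 mm and 8.59 degrees, less where a joint would pass 70% of its speed; a pose out of reach is approached as far as the arm can. A call with a gripper value outside its range is refused whole. The fingers move at their own pace and stop on an object; "newtons" is the grip in N (left out, the last holds). Time passes only in rows, so rows that repeat a pose let the fingers close. It gives the time, the measured TCP pose, the force, the opening and the grip force at its end, in the units of the state.
- get_state(): the state, without advancing time (a new reading comes with each control period).
- optics.get_image(name): name is "scene" or "top" or "wrist"; returns a dict with "pixels" (400x640x3 uint8, blue, green, red), "K" (3x3 intrinsics, pixels), "k1" (the pictures are not rectified: a ray, as slopes to the right and down, at radius r is drawn at 1 + k1 r^2 times it, then the intrinsics apply), "rvec" (rotation vector, rad) and "tvec" (3), from world to camera coordinates, as OpenCV has them; the wrist camera has in their place "T_tool_cam" (4x4, takes a point from camera to tool coordinates, whose origin is the TCP and whose axes are the flange's). Camera axes: x right, y down, z forward; pixel columns grow to the right and rows downward; lengths in m; the calibration is good to about 2 mm. A picture is of the moment at which its call begins: read the wrist's pose just before it. There is no depth.
- sign_off(): hands the job in; it is judged then, once.
The state is a dict: "clock": time; "qpos": joint angles; "qd": joint speeds; "effort": joint torques, N m; "position": TCP position; "ee_rot": TCP orientation; "contact_force": force on the tool from outside, world axes, zero at the start; "moment": the same for the moment, N m; "width": finger opening in m; "gripper_force": force on a finger pad.
Only numpy, scipy, OpenCV 4.12 (cv2) and the standard library are available. Lean on these libraries where they do the work, as an engineer would, in place of code of your own. Each camera call takes 0.05 s, during which the arm holds its last target. There are 200 camera calls.

## Task

The battery box of the black field radio still stands off from its seal. Swing the draw latch's wire loop down by its yellow tab, hook its bar under the lip of the keeper on the battery box, then push the red lever over its toggle point until it lies fully down by itself and holds the box drawn in tight. Go by feel and gently: do not press or pull the loop on the box with more than about 15 N or push the lever with more than about 20 N, and leave the other things on the bench where they stand.

Things in the scene. Friction and masses are not known exactly. Their poses are not given: they have to be found in the camera images.
- radio: Black portable radio and its battery box on one aluminium tray fixed to the bench. Origin: underside of the tray below the latch lever's pivot. x is parallel to the latch's hinges; +y points from the radio (y -140 to 35 mm) to the box (y 45 to 140 mm); z up. Both cases are 150 mm wide in x, flat tops 70 mm above the bench. The draw latch lies on top along y at x = 0 and moves in the y-z plane.
- lever_pivot (a point): Lever's pivot axis, 90 mm above the bench, 20 mm above the case tops. The lever carries the wire loop on a pin 18 mm from this pivot; seen from the pivot, the pin's direction is the handle's direction turned 9 degrees further in the closing sense. The loop's bar is 93 mm from the pin.
- lever (a joint): Latch lever, rad: 0 = closed, handle flat over the radio pointing to its -y; 1.57 = upright; up to 2.5 = leaning to the battery box. Friction holds it where left (under 1 N at the handle). With the loop hooked it gets stiff below 1.0 to 1.4, needs up to about 13 N at the red grip near 0.8, and below 0.15 to 0.3 (the toggle point) the loop pulls it shut. Dead stop at 0.
- handle: The lever's handle with its red grip, rigid with the lever; origin on the pivot axis; when closed its axes are the radio's. 27 mm wide, 10 mm thick, reaching 83 mm from the pivot. The face to push is on top when closed (26 mm above the case top, 6 mm from the pivot's level) and faces the battery box when the handle stands upright.
- bail: The wire loop; origin on its pin on the lever; its y axis runs along the loop to the bar, x is the radio's x. 44 mm wide, 6 mm wire. A weak spring lifts it (under 1 N at the bar), so it springs up if let go before it is caught. The fingers may hold it by the tab, but must not press or pull its bar on box, block or keeper with over 15 N.
- bar: Steel crossbar at the loop's free end: 6 mm thick, 38 mm long, parallel to the radio's x; origin at its middle. The bar, not the tab, goes under the keeper's lip.
- bail_tab (a point): Grasp point on the loop's yellow tab, 12 mm below its top. Tab: 12 mm wide (radio's x; pinch it across this), 14 mm along the loop, 38 mm tall. With the loop level this point is 16 mm further out along the loop than the bar and 34 mm above the bar's axis. Moving the tab moves loop and lever together, so the bar can be put anywhere in the y-z plane that the linkage reaches.
- battery: Dark green battery box, 150 x 95 x 60 mm (x, y, z), its top at 70 mm, with a pale metal spacer block (50 x 46 mm) under the keeper. Origin: centre of its underside, in the radio's frame at y 92.5 mm when standing off. It slides on rails along the radio's y only; a soft seal pushes it back with about 10 N per mm as it is drawn in (to -y). Latched it is drawn in by 1.5 to 8.5 mm.
- keeper_seat (a point): Nominal place of the seated bar in plan, at the nominal top of the spacer block (76 mm high); moves with the box; axes as the radio's. On the block stands the steel keeper, 14 mm wide, 13 mm tall: a hook open to +y, its post's face 3 mm to -y of this point, under a lip. As fitted, the block's top is up to 5 mm higher or lower and the keeper up to 2.5 mm off in y: feel for both.
- keeper_nose (a point): Nominal outer end of the keeper's lip, 7.5 mm to +y of the seat, same doubts. The lip is 9 mm above the block's top, but its outer 3 mm has a rough nose hanging down to 7.5 mm: the 6 mm bar comes down onto the block outside (3 mm or more beyond this end; the block reaches 34 mm from the seat), slides in along it under the nose to the post, and rises behind the nose when let go.
- mug: Blue mug, 80 mm wide, 90 mm tall. Bystander, origin under its centre.
- handheld: Black handheld radio standing upright, 34 x 58 x 110 mm plus stub antenna to 170 mm. Bystander, origin under its centre.
- screwdriver: Screwdriver with a red handle, lying on the bench, about 200 mm long and 30 mm thick. Bystander.
- adaptor: Steel and brass coaxial adaptor, 20 mm wide, 38 mm tall, standing. Bystander, origin under its centre.

How it is judged:
On the way, in this order (a step that is already met when the one before it is completed fails the run):
1. the loop's bar is in under the keeper's lip, with the lever still raised (y of bar in the frame of keeper_seat between -0.0055 and 0.005 m and z of bar in the frame of keeper_seat below 0.012 m and value of joint lever above 0.7 rad), for 0.2 s.
2. the lever is down with the box drawn in (value of joint lever below 0.06 rad and y of keeper_seat in the frame of radio below 0.0788 m), for 0.2 s.
At the end, for the whole second after the job is handed in: Lever within 0.06 rad of fully closed and staying there untouched, the loop's bar held under the keeper's lip, the battery box drawn in by more than 1.2 mm; mug and handheld upright, and no bystander more than 30 mm from its start (all of step 2 and z of bar in the frame of keeper_seat below 0.012 m and distance of each of mug, handheld, screwdriver, adaptor from where it was at the start of the episode below 0.03 m and angle between each of handheld, mug's own z axis and vertical below 0.3 rad).
It fails at once if while the fingers touch the loop or its tab, its bar is pressed or pulled on the battery box, block or keeper with more than 18 N (contact force between bar and battery above 18 N and contact force between the fingers and bail above 0.3 N).
It fails at once if the lever's handle is pushed with more than 25 N (contact force between any of the fingers, the arm and handle above 25 N).
It fails at once if a bystander is pushed away or knocked over (distance of any of mug, handheld, screwdriver, adaptor from where it was at the start of the episode above 0.03 m or angle between any of handheld, mug's own z axis and vertical above 0.3 rad).
It also fails if it takes over 72 s, if anything falls off the work surface, if the arm or the gripper's body presses on something with over 40 N, if the wrist force passes 120 N, or if a joint passes its speed limit or range.

## Working session

There is one attempt and no reset: what is moved stays moved. The work goes in short steps, Python scripts to look and compute and a tool call to move; the robot and the scene stay as the last step left them, time stands still between calls to the robot, and variables do not carry over. Pictures are saved under pics/ and viewed, at most 10 in all, crops included, and the job is handed in when it is done.

Besides the shell and the picture viewer there is one more tool, called after "Emit:" as name(argument=value, ...), one argument or row to a line, values as JSON. send_rows: Moves the arm, as the interface text tells. Its arguments: {"type":"object","properties":{"increments":{"type":"array"},"newtons":{"type":"number"}},"required":["increments"]}

```bash
ls; mkdir -p pics
python3 - <<'E'
from rig import get_state, optics
import cv2,numpy as np
s=get_state();print(s)
for n in ["scene","top"]:
    d=optics.get_image(n);cv2.imwrite(f"pics/{n}0.png",d["pixels"]);print(n,d["K"],d["k1"],d["rvec"],d["tvec"])
    R=cv2.Rodrigues(np.array(d["rvec"],float))[0];print(-R.T@np.array(d["tvec"]).ravel())
E
```

```text
pics
{'clock': 0.0, 'qpos': array([ 1.02500783e+00,  2.76653559e-01,  1.50615846e+00, -4.04590254e-06,
        1.36070836e+00, -1.20999291e-01]), 'qd': array([-0.00064352,  0.00060212,  0.00134725, -0.000135  ,  0.00028564,
       -0.00148482]), 'effort': array([ 5.64604397e-04, -4.16771686e+01, -2.45799476e+01, -2.40059071e-04,
        1.10100769e-02, -2.98179444e-06]), 'position': array([0.23669785, 0.5234302 , 0.23039624]), 'ee_rot': array([-3.13555823e-04,  2.10800782e-01,  9.77528568e-01, -9.11434230e-04]), 'contact_force': array([-0.38530684, -0.13598147, -0.28576052]), 'moment': array([-0.02084118, -0.02709631,  0.01945517]), 'gripper_force': 0.0, 'width': 0.08527929010370415}
scene [[365.71445599   0.         318.50967834]
 [  0.         365.71445599 202.06204871]
 [  0.           0.           1.        ]] -0.06736204240722893 [ 1.69158422  1.64482295 -0.79719603] [-0.06000072 -0.2839076   1.35956596]
[1.25048189 0.01283847 0.6072507 ]
top [[438.12039445   0.         330.63675462]
 [  0.         438.12039445 200.75752907]
 [  0.           0.           1.        ]] 0.042621600397232985 [ 2.08851889 -2.1537904   0.18042998] [0.07215085 0.62646939 1.14282912]
[0.4120748  0.04251345 1.23778633]
```

View pics/scene0.png

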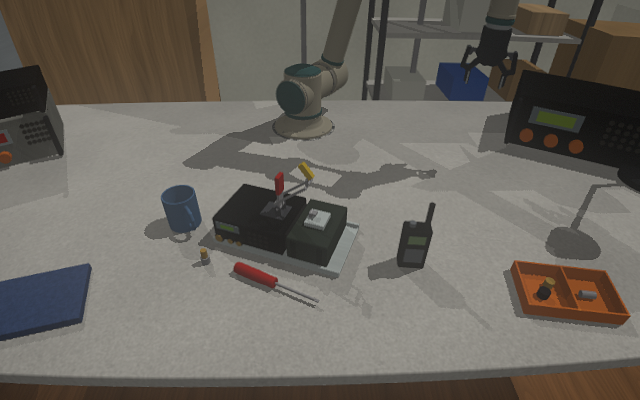

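View pics/top0.png

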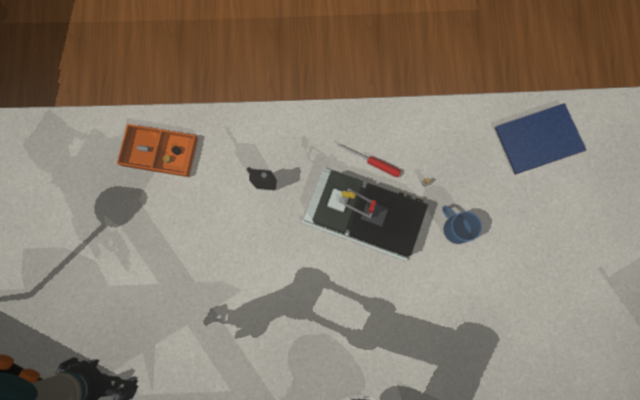

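The scene picture shows the red lever near (280,183), the yellow tab at (306,171) and the pale block at (317,218). In the top view the tab is at (348,194), the red grip at (371,206) and the block at (338,201). Next I'll move on to numbers and enlarge the latch.

```bash
cat > h.py <<'E'
import cv2,numpy as np
from rig import get_state, optics
from scipy.spatial.transform import Rotation as Ro
def cam(d,st=None):
    """R,t world->cam"""
    if "rvec" in d:
        return cv2.Rodrigues(np.array(d["rvec"],float))[0],np.array(d["tvec"],float).ravel()
    q=st["ee_rot"];T=np.eye(4);T[:3,:3]=Ro.from_quat(np.r_[q[1:],q[0]]).as_matrix();T[:3,3]=st["position"]
    M=np.linalg.inv(T@np.array(d["T_tool_cam"]));return M[:3,:3],M[:3,3]
def dist(d): return np.array([float(d["k1"]),0,0,0,0])
def ray(d,uv,st=None):
    R,t=cam(d,st);p=cv2.undistortPoints(np.array(uv,float).reshape(-1,1,2),np.array(d["K"]),dist(d)).reshape(-1,2)
    v=np.c_[p,np.ones(len(p))]@R;return -R.T@t,v/np.linalg.norm(v,axis=1)[:,None]
def onz(d,uv,z,st=None):
    c,v=ray(d,uv,st);return c+v*((z-c[2])/v[:,2])[:,None]
def proj(d,P,st=None):
    R,t=cam(d,st);return cv2.projectPoints(np.array(P,float).reshape(-1,1,3),cv2.Rodrigues(R)[0],t,np.array(d["K"]),dist(d))[0].reshape(-1,2)
def tri(rays):
    A=0;b=0
    for c,v in rays:
        P=np.eye(3)-np.outer(v,v);A=A+P;b=b+P@c
    x=np.linalg.solve(A,b);return x,[np.linalg.norm((np.eye(3)-np.outer(v,v))@(x-c)) for c,v in rays]
def mask(img,col):
    h=cv2.cvtColor(img,cv2.COLOR_BGR2HSV);H,S,V=cv2.split(h)
    if col=="y": return ((H>18)&(H<34)&(S>140)&(V>90)).astype(np.uint8)
    if col=="r": return (((H<6)|(H>174))&(S>140)&(V>60)).astype(np.uint8)
def blobs(m,box=None,amin=8):
    if box: k=np.zeros_like(m);k[box[1]:box[3],box[0]:box[2]]=1;m=m*k
    n,l,s,c=cv2.connectedComponentsWithStats(m);return [(c[i],s[i]) for i in range(1,n) if s[i][4]>=amin],l
E
python3 - <<'E'
from h import *
D={}
for n,b in [("scene",(200,150,380,290)),("top",(290,150,450,270))]:
    d=optics.get_image(n);D[n]=d;im=d["pixels"]
    for c in "yr":
        bl,_=blobs(mask(im,c),b,4);print(n,c,[(x.round(1),s) for x,s in bl])
    x0,y0,x1,y1=b;cv2.imwrite(f"pics/{n}1.png",cv2.resize(im[y0:y1,x0:x1],None,fx=4.4 if n=="scene" else 5,fy=4.4 if n=="scene" else 5,interpolation=cv2.INTER_CUBIC))
E
```

```text
scene y [(array([306.9, 170.2]), array([299, 163,  16,  16,  82], dtype=int32))]
scene r [(array([280. , 181.8]), array([275, 172,   9,  23, 100], dtype=int32)), (array([255.2, 272.6]), array([234, 263,  43,  23, 313], dtype=int32))]
top y [(array([347.6, 194. ]), array([342, 191,  12,   7,  60], dtype=int32))]
top r [(array([383.8, 166.3]), array([368, 157,  32,  19, 232], dtype=int32)), (array([371.8, 205.5]), array([369, 200,   7,  12,  47], dtype=int32))]
```

View pics/scene1.png

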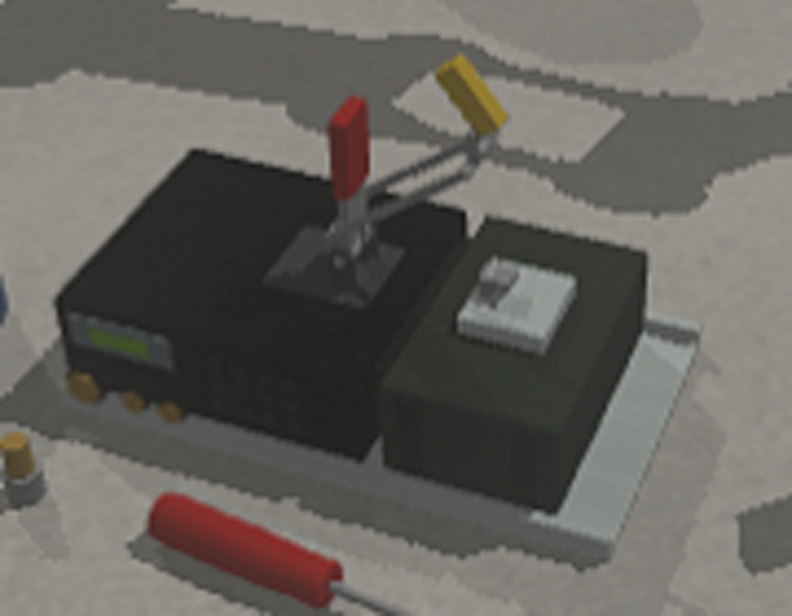

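View pics/top1.png

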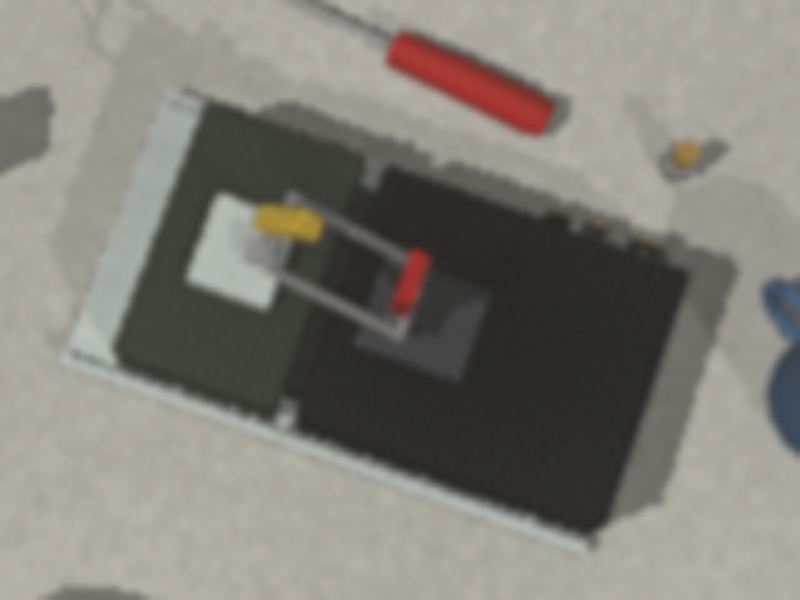

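Run:
```python
from h import *
D={n:optics.get_image(n) for n in("scene","top")}
up={"scene":lambda p:(np.array(p)+.5)/4.4-.5+[200,150],"top":lambda p:(np.array(p)+.5)/5-.5+[290,150]}
# radio-frame xy (mm) of corners: signs of x: find; (name,px,[x,y])
C={"top":[((203,98),(75,140)),((113,352),(-75,140)),((690,272),(75,-140)),((602,532),(-75,-140))],
"scene":[((195,148),(-75,-140)),((60,300),(75,-140)),((486,216),(-75,45)),((648,252),(-75,140)),((562,432),(75,140)),((467,212),(-75,35)),((384,386),(75,45))]}
for names in (["top"],["scene"],["top","scene"]):
    A=np.vstack([onz(D[n],up[n]([p for p,_ in C[n]]),.07)[:,:2] for n in names])
    B=np.array([q for n in names for _,q in C[n]])/1000.
    # rigid fit; x axis sign: right-handed with z up
    best=None
    for s in(1,-1):
        b=B*[s,1];a0,b0=A.mean(0),b.mean(0);U,S,V=np.linalg.svd((b-b0).T@(A-a0));R=(U@np.diag([1,np.linalg.det(U@V)])@V).T
        t=a0-R@b0;e=A-(b@R.T+t)
        if best is None or abs(e).max()<abs(best[3]).max(): best=(s,R,t,e)
    s,R,t,e=best;print(names,s,"yaw",np.arctan2(R[1,0],R[0,0]),"t",t,"\n",(e*1000).round(1).tolist())
np.savez("fr.npz",R=R,t=t)
def loc(P): return np.r_[R.T@(P[:2]-t),P[2]]*1000
u={}
for n,b in [("scene",(260,150,330,200)),("top",(330,185,380,220))]:
    for c in "yr": u[n,c]=blobs(mask(D[n]["pixels"],c),b)[0][0][0]
for c in "yr":
    rs=[(lambda q:(q[0],q[1][0]))(ray(D[n],u[n,c],)) for n in D];x,e=tri(rs);print(c,x,loc(x),e)
# block top corners
K={"scene":[(490,257),(577,272),(545,352),(458,325)],"top":[(218,193),(186,285),(268,310)]}
for n in D:
    for p in onz(D[n],up[n](K[n]),.076): print(n,loc(p).round(1))
```

```text
['top'] 1 yaw -0.3827927768420957 t [ 0.59234873 -0.05120757] 
 [[-0.1, 0.7], [0.0, -2.8], [-0.8, 1.2], [0.9, 1.0]]
['scene'] 1 yaw -0.3768717159440561 t [ 0.5929305  -0.04714247] 
 [[1.1, 1.5], [-1.6, 4.2], [2.3, -1.3], [1.1, -3.1], [-3.3, -1.2], [2.1, -2.5], [-1.7, 2.4]]
['top', 'scene'] 1 yaw -0.37987986871934026 t [ 0.59267961 -0.04862712] 
 [[-0.1, -2.2], [0.1, -5.4], [-1.6, -1.5], [0.2, -1.2], [1.7, 2.6], [-0.9, 5.8], [2.3, -0.0], [0.8, -1.6], [-3.3, 0.7], [2.1, -1.2], [-1.5, 4.1]]
y [0.61799885 0.01354946 0.19834428] [  0.45858723  67.1325656  198.34428202] [np.float64(0.0018502657121358772), np.float64(0.0018502657121358755)]
r [ 0.59469996 -0.04756581  0.15696665] [  1.48277947   1.73481685 156.96665292] [np.float64(0.0029379694598480545), np.float64(0.0029379694598480628)]
scene [-32.7  63.5  76. ]
scene [-37.  110.5  76. ]
scene [ 27.8 115.4  76. ]
scene [24.  67.9 76. ]
top [ 27.3 111.4  76. ]
top [-26.1 110.3  76. ]
top [-23.9  64.2  76. ]
```

The enlarged views show the lever nearly upright and the loop about 38° up with its tab at its end. The block lies forward of the gap, with the keeper at its radio side. I'll go above it and look with the wrist camera.

Emit:
send_rows(
  increments=[
    {"gripper": -1, "linear": [0.02, -0.02, 0.04], "delta_rot": [0, 0, -0.14]},
    {"gripper": -1, "linear": [0.05, -0.05, 0.07], "delta_rot": [0, 0, -0.28]},
    {"gripper": -1, "linear": [0.08, -0.08, 0.1], "delta_rot": [0, 0, -0.42]},
    {"gripper": -1, "linear": [0.11, -0.12, 0.11], "delta_rot": [0, 0, -0.56]},
    {"gripper": -1, "linear": [0.14, -0.16, 0.11], "delta_rot": [0, 0, -0.7]},
    {"gripper": -1, "linear": [0.17, -0.2, 0.11], "delta_rot": [0, 0, -0.84]},
    {"gripper": -1, "linear": [0.2, -0.24, 0.11], "delta_rot": [0, 0, -0.98]},
    {"gripper": -1, "linear": [0.23, -0.28, 0.11], "delta_rot": [0, 0, -1.12]},
  ],
)

```text
clock: 1.1
position: [0.4652, 0.2458, 0.3415]
ee_rot: [0.0, 0.7, 0.714, 0.0]
contact_force: [-0.9, -0.4, -1.1]
width: 0.0855
gripper_force: 0.0
```

Emit:
send_rows(
  increments=[
    {"gripper": -1, "linear": [0.03, -0.04, 0], "delta_rot": [0, 0, -0.14]},
    {"gripper": -1, "linear": [0.06, -0.08, 0], "delta_rot": [0, 0, -0.28]},
    {"gripper": -1, "linear": [0.09, -0.12, 0], "delta_rot": [0, 0, -0.406]},
    {"gripper": -1, "linear": [0.12, -0.16, 0], "delta_rot": [0, 0, -0.406]},
    {"gripper": -1, "linear": [0.15, -0.2, 0], "delta_rot": [0, 0, -0.406]},
    {"gripper": -1, "linear": [0.153, -0.223, 0], "delta_rot": [0, 0, -0.406]},
    {"gripper": -1, "linear": [0.153, -0.223, 0], "delta_rot": [0, 0, -0.406]},
    {"gripper": -1, "linear": [0.153, -0.223, 0], "delta_rot": [0, 0, -0.406]},
  ],
)

```text
clock: 1.9
position: [0.6172, 0.0244, 0.341]
ee_rot: [-0.001, 0.828, 0.56, -0.0]
contact_force: [-0.3, 0.2, 0.2]
width: 0.0859
gripper_force: 0.0
```

Run:
```python
from h import *
s=get_state();d=optics.get_image("wrist");cv2.imwrite("pics/w1.png",d["pixels"])
print(s["clock"],s["position"],s["ee_rot"],s["qpos"],s["contact_force"],d["K"],d["k1"],d["T_tool_cam"])
f=np.load("fr.npz")
for n,P in dict(seat=(0,80,76),nose=(0,87.5,85),piv=(0,0,90),blk=(25,114,76)).items():
    p=np.array(P)/1000.;print(n,proj(d,np.r_[f["R"]@p[:2]+f["t"],p[2]],s))
```

```text
1.9 [0.61718626 0.02437583 0.3409974 ] [-6.07674950e-04  8.28232755e-01  5.60383911e-01 -8.09736775e-05] [-7.36282046e-02  3.06201083e-01  1.19674864e+00  8.55411166e-04
  1.63952326e+00  3.07527721e-01] [-0.2729704   0.18451266  0.19662009] [[287.39790087   0.         319.89487194]
 [  0.         287.39790087 201.93427458]
 [  0.           0.           1.        ]] -0.01472192896686034 [[ 3.37625052e-04 -9.47483752e-01 -3.19803729e-01  8.27719337e-02]
 [ 9.99999704e-01  9.89982670e-05  7.62422952e-04  3.79691668e-04]
 [-6.90723344e-04 -3.19803892e-01  9.47483506e-01 -1.41259517e-01]
 [ 0.00000000e+00  0.00000000e+00  0.00000000e+00  1.00000000e+00]]
seat [[322.63225107 163.91233003]]
nose [[322.69955417 159.83030489]]
piv [[322.59729652 219.58868499]]
blk [[340.65172601 139.72760582]]
```

View pics/w1.png

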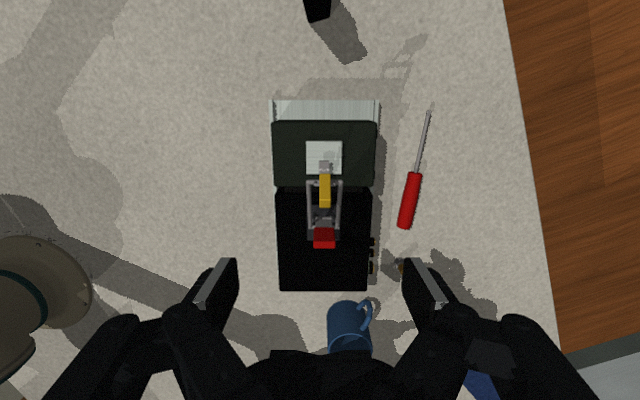

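The wrist view has the radio nearly square to the image: box top from about (272,122) to (377,186), block from (306,141), tab near (325,188) and red grip at (324,237).

Run:
```python
from h import *
s=get_state();d=optics.get_image("wrist");im=d["pixels"];g=cv2.GaussianBlur(cv2.cvtColor(im,cv2.COLOR_BGR2GRAY),(3,3),0).astype(float)
f=np.load("fr.npz");R,t=f["R"],f["t"]
loc=lambda P:np.c_[(P[:,:2]-t)@R,P[:,2]]*1000
def edge(line,a,b):  # strongest gradient between a and b, subpixel
    gr=np.abs(np.diff(line[a:b]));i=gr.argmax();w=gr[max(i-2,0):i+3];return a+.5+(np.arange(max(i-2,0),max(i-2,0)+len(w))*w).sum()/w.sum()
far=[(c,edge(g[:,c],108,132)) for c in range(282,372,8)]
L=[(edge(g[r],264,284),r) for r in range(130,182,6)];Rr=[(edge(g[r],368,390),r) for r in range(130,182,6)]
near=[(c,edge(g[:,c],178,195)) for c in list(range(282,302,4))+list(range(350,372,4))]
for n,p,z in [("far",far,.07),("L",L,.07),("R",Rr,.07),("near",near,.07)]:
    P=loc(onz(d,p,z,s));print(n,P[:,:2].round(1).tolist())
m=((cv2.cvtColor(im,cv2.COLOR_BGR2HSV)[...,1]<40)&(g>135)).astype(np.uint8)
bl,l=blobs(m,(295,130,355,180),50);print(bl)
bf=[(c,edge(g[:,c],134,150)) for c in range(310,340,4)];bL=[(edge(g[r],298,312),r) for r in range(146,170,4)];bR=[(edge(g[r],335,350),r) for r in range(146,170,4)];bn=[(c,edge(g[:,c],168,182)) for c in (308,311,314,335,338)]
for n,p in [("bf",bf),("bL",bL),("bR",bR),("bn",bn)]: print(n,loc(onz(d,p,.076,s))[:,:2].round(1).tolist())
D={n:optics.get_image(n) for n in("scene","top")}
for c,bw,bs,bt in [("y",(300,160,350,220),(290,150,330,200),(330,185,360,220)),("r",(300,215,350,260),(260,150,300,200),(362,195,380,220))]:
    uw=blobs(mask(im,c),bw)[0][0];rs=[]
    for dd,u,st in [(d,uw[0],s)]+[(D[n],blobs(mask(D[n]["pixels"],c),b)[0][0][0],None) for n,b in(("scene",bs),("top",bt))]:
        q=ray(dd,u,st);rs.append((q[0],q[1][0]))
    for k in ([0,1],[0,2],[0,1,2]): x,e=tri([rs[i] for i in k]);print(c,uw[1],x,loc(x[None]).round(1),np.round(e,4))
```

```text
far [[-56.8, 141.1], [-45.7, 141.1], [-34.6, 141.1], [-23.5, 141.1], [-12.5, 141.1], [-1.4, 141.1], [9.7, 141.2], [20.7, 140.7], [31.8, 140.5], [42.9, 140.6], [54.0, 140.5], [65.1, 140.4]]
L [[-72.4, 127.4], [-72.7, 119.2], [-72.8, 110.8], [-72.7, 102.4], [-72.7, 93.8], [-72.7, 85.2], [-72.7, 76.4], [-72.7, 67.5], [-72.8, 58.5]]
R [[78.6, 127.5], [77.0, 119.2], [89.8, 110.9], [91.5, 102.5], [90.3, 93.9], [90.9, 85.2], [90.8, 76.5], [90.6, 67.6], [76.2, 58.5]]
near [[-60.7, 45.5], [-54.7, 45.7], [-48.7, 46.3], [-42.8, 46.1], [-36.9, 46.0], [40.5, 45.6], [46.5, 45.5], [52.4, 46.7], [58.4, 45.3], [64.4, 45.2], [70.3, 45.1]]
[(array([323.06717226, 155.65222102]), array([307, 142,  35,  32, 923], dtype=int32))]
bf [[-18.1, 112.9], [-12.5, 112.9], [-6.9, 112.9], [-1.4, 112.9], [4.2, 112.6], [9.8, 112.6], [15.4, 112.7], [20.9, 112.6]]
bL [[-24.2, 106.0], [-24.3, 100.4], [-24.3, 94.8], [-24.2, 89.1], [-24.1, 83.4], [-24.3, 77.6]]
bR [[26.5, 106.0], [26.2, 100.4], [26.6, 94.8], [26.5, 89.1], [26.6, 83.4], [26.4, 77.6]]
bn [[-21.5, 65.7], [-17.1, 65.6], [-12.8, 65.6], [17.6, 65.5], [21.9, 65.6]]
y [320 174  11  35 380] [0.6217718  0.02197948 0.19528886] [[  0.8  76.4 195.3]] [0.001 0.001]
y [320 174  11  35 380] [0.62137038 0.01236122 0.17313222] [[  4.   67.3 173.1]] [0.003 0.003]
y [320 174  11  35 380] [0.62017474 0.01793064 0.19296174] [[  0.9  72.  193. ]] [0.0025 0.0051 0.0072]
r [313 228  23  21 446] [ 0.59454906 -0.04522593  0.15733796] [[  0.5   3.9 157.3]] [0.001 0.001]
r [313 228  23  21 446] [ 0.59367546 -0.04928973  0.15161252] [[  1.2  -0.2 151.6]] [0.0005 0.0005]
r [313 228  23  21 446] [ 0.59359445 -0.046871    0.15608443] [[  0.2   2.  156.1]] [0.0004 0.0024 0.0024]
```

Run:
```python
from h import *
f=np.load("fr.npz");R0,t0=f["R"],f["t"]
R=Ro.from_euler("z",-0.383).as_matrix()[:2,:2];t=t0+R0@np.array([.0012,.0007]);t=t-(R-R0)@np.array([0,.09])
np.savez("fr.npz",R=R,t=t);print(t)
def onx(d,uv,x,st=None):
    c,v=ray(d,uv,st);cl=np.r_[R.T@(c[:2]-t),c[2]];vl=np.c_[v[:,:2]@R,v[:,2]]
    return ((cl+vl*((x-cl[0])/vl[:,0])[:,None])*1000)[:,1:]
d=optics.get_image("scene")
for c,b,x in[("y",(290,150,330,200),.006),("r",(260,150,300,200),.0135)]:
    im=cv2.resize(d["pixels"],None,fx=4,fy=4,interpolation=cv2.INTER_CUBIC);m=mask(im,c)
    k=np.zeros_like(m);k[b[1]*4:b[3]*4,b[0]*4:b[2]*4]=1;cs=cv2.findContours(m*k,cv2.RETR_EXTERNAL,cv2.CHAIN_APPROX_NONE)[0];q=max(cs,key=cv2.contourArea).reshape(-1,2)
    P=onx(d,(q+.5)/4-.5,x);r=cv2.minAreaRect(P.astype(np.float32));print(c,r,cv2.boxPoints(r).round(1).tolist())
    h=cv2.approxPolyDP(q.reshape(-1,1,2),5,True).reshape(-1,2);print(h.tolist(),onx(d,(h+.5)/4-.5,x).round(1).tolist())
```

```text
[ 0.59379299 -0.04831746]
y ((76.97174835205078, 195.91307067871094), (19.420438766479492, 38.865234375), 32.92274475097656) [[58.29999923706055, 206.89999389648438], [79.4000015258789, 174.3000030517578], [95.69999694824219, 184.89999389648438], [74.5999984741211, 217.5]]
[[1219, 673], [1213, 683], [1242, 726], [1248, 725], [1217, 684], [1230, 676], [1261, 729], [1268, 729], [1269, 714], [1234, 666]] [[64.0, 210.0], [60.7, 203.2], [76.4, 180.6], [79.7, 182.0], [62.9, 203.1], [70.0, 209.6], [86.8, 181.3], [90.6, 182.2], [91.1, 191.6], [72.2, 216.0]]
r ((9.359570503234863, 163.62786865234375), (18.00135612487793, 58.56224822998047), 2.3625693321228027) [[-0.800000011920929, 192.5], [1.600000023841858, 134.0], [19.600000381469727, 134.6999969482422], [17.100000381469727, 193.3000030517578]]
[[1122, 689], [1102, 709], [1103, 716], [1117, 719], [1113, 777], [1134, 753], [1130, 692]] [[12.7, 193.1], [0.2, 177.7], [0.5, 173.3], [8.6, 173.3], [3.8, 134.1], [17.4, 153.6], [17.2, 192.3]]
```

```bash
cat >> h.py <<'E'
F=np.load("fr.npz") if __import__("os").path.exists("fr.npz") else None
def onx(d,uv,x,st=None):
    R,t=F["R"],F["t"];c,v=ray(d,uv,st);cl=np.r_[R.T@(c[:2]-t),c[2]];vl=np.c_[v[:,:2]@R,v[:,2]]
    return cl[1:]*1000,((cl+vl*((x-cl[0])/vl[:,0])[:,None])*1000)[:,1:]
def toW(p): p=np.array(p,float)/1000;return np.r_[F["R"]@p[:2]+F["t"],p[2]]
def toL(P): return np.r_[F["R"].T@(np.array(P)[:2]-F["t"]),P[2]]*1000
E
python3 - <<'E'
from h import *
s=get_state();d=optics.get_image("wrist");im=d["pixels"]
up=cv2.resize(im,None,fx=4,fy=4,interpolation=cv2.INTER_CUBIC);m=mask(up,"y");ys,xs=np.nonzero(m[640:880,1240:1360]);ys=(ys+640+.5)/4-.5;xs=(xs+1240+.5)/4-.5
print(ys.min(),ys.max(),xs.min(),xs.max())
c=toL(s["position"]);print("tcp local",c)
for th in (1.5,1.6):
  pin=np.array([0,90])+18*np.array([-np.cos(th-.157),np.sin(th-.157)])
  for v,(a,b) in [(ys.max(),(102,46)),(ys.min(),(116,8))]:
    # ray in the yz plane
    o,v3=ray(d,[[xs.mean(),v]],s);ol=toL(o)[1:];R=F["R"];dv=np.r_[(R.T@v3[0,:2])[1],v3[0,2]];dv/=np.linalg.norm(dv)
    r=np.hypot(a,b);B=dv@(ol-pin);D=B*B-((ol-pin)@(ol-pin)-r*r)
    if D<0: print("miss",D);continue
    for sg in(-1,1):
        p=ol+dv*(-B+sg*D**.5);print(th,v,p.round(1),"phi",np.degrees(np.arctan2(*(p-pin)[::-1])-np.arctan2(b,a)).round(1))
# loop in scene: predicted bar/pin pixels
E
```

```text
174.375 208.125 319.375 330.875
tcp local [ -6.30374995  77.38979923 341.77834703]
1.5 208.125 [ 58.1 200.6] phi 32.0
1.5 208.125 [-15.7  -3.8] phi -120.2
1.5 174.375 [ 88.8 177.6] phi 33.1
1.5 174.375 [48.2  3.6] phi -67.3
1.6 208.125 [ 58.5 201.8] phi 32.8
1.6 208.125 [-15.5  -3.3] phi -121.1
1.6 174.375 [ 89.2 179.6] phi 34.1
1.6 174.375 [48.  3.] phi -68.3
```

Emit:
send_rows(
  increments=[
    {"gripper": -1, "linear": [-0.002, -0.008, -0.01], "delta_rot": [0.136, -0.055, 0]},
    {"gripper": -1, "linear": [-0.005, -0.016, -0.03], "delta_rot": [0.271, -0.109, 0]},
    {"gripper": -1, "linear": [-0.008, -0.024, -0.05], "delta_rot": [0.407, -0.164, 0]},
    {"gripper": -1, "linear": [-0.01, -0.036, -0.08], "delta_rot": [0.542, -0.218, 0]},
    {"gripper": -1, "linear": [-0.01, -0.0396, -0.094], "delta_rot": [0.542, -0.218, 0]},
    {"gripper": -1, "linear": [-0.01, -0.0396, -0.094], "delta_rot": [0.542, -0.218, 0]},
    {"gripper": -1, "linear": [-0.01, -0.0396, -0.094], "delta_rot": [0.542, -0.218, 0]},
  ],
)

```text
clock: 2.9
position: [0.6083, -0.0141, 0.2488]
ee_rot: [-0.16, 0.792, 0.538, 0.239]
contact_force: [0.5, 0.3, 0.5]
width: 0.0853
gripper_force: 0.0
```

```bash
cat >> h.py <<'E'
def rep(s=None):
    s=s or get_state();q=s["ee_rot"];M=Ro.from_quat(np.r_[q[1:],q[0]]).as_matrix();R3=np.eye(3);R3[:2,:2]=F["R"];L=R3.T@M
    print("t",round(s["clock"],2),"L",toL(s["position"]).round(1),"yaw",round(float(np.arctan2(L[1,1],L[0,1])),3),"tilt",np.degrees(np.arctan2(L[1,2],-L[2,2])).round(1),"F(local)",(R3.T@s["contact_force"]).round(2),"M",(R3.T@s["moment"]).round(2),"w",round(s["width"]*1000,1),"g",round(float(s["gripper_force"]),1))
    return s
E
python3 - <<'E'
from h import *
s=rep();d=optics.get_image("wrist");cv2.imwrite("pics/w2.png",d["pixels"]);print(s["qpos"])
th=np.radians(50.8)
for p in [(0,-2.8+114.2*np.cos(th),107.8+114.2*np.sin(th))]: print(p,proj(d,toW(p),s))
print([ (x.round(1),q) for x,q in blobs(mask(d["pixels"],"y"),amin=30)[0]])
E
```

```text
t 2.9 L [  0.7  37.2 248.8] yaw 0.004 tilt 33.5 F(local) [0.37 0.44 0.49] M [-0.22 -0.03 -0.03] w 85.3 g 0.0
[-0.48204665  0.29467782  1.5875894   0.59539537  1.36502014 -0.26091062]
(0, np.float64(69.37774636432597), np.float64(196.2986606100173)) [[318.20745947 221.32698446]]
[(array([317.9, 220. ]), array([310, 204,  17,  32, 473], dtype=int32))]
```

View pics/w2.png

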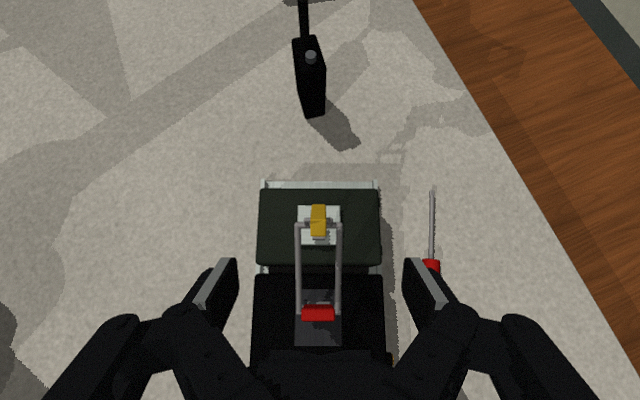

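The wrist view agrees: the tab at (318,220) is within 2 px of the predicted grasp point and centred between the fingers. I'll advance along the tool axis and grip.

Emit:
send_rows(
  increments=[
    {"gripper": -1, "linear": [0.005, 0.013, -0.022], "delta_rot": [0, 0, 0]},
    {"gripper": -1, "linear": [0.01, 0.026, -0.045], "delta_rot": [0, 0, 0]},
    {"gripper": -0.3, "linear": [0.0153, 0.0395, -0.068], "delta_rot": [0, 0, 0]},
    {"gripper": 0.2, "linear": [0.0153, 0.0395, -0.068], "delta_rot": [0, 0, 0]},
    {"gripper": 0.4, "linear": [0.0153, 0.0395, -0.068], "delta_rot": [0, 0, 0]},
    {"gripper": 0.5, "linear": [0.0153, 0.0395, -0.068], "delta_rot": [0, 0, 0]},
    {"gripper": 0.6, "linear": [0.0153, 0.0395, -0.068], "delta_rot": [0, 0, 0]},
    {"gripper": 1, "linear": [0.0153, 0.0395, -0.068], "delta_rot": [0, 0, 0]},
  ],
  newtons=30,
)

```text
clock: 3.75
position: [0.6225, 0.0245, 0.1807]
ee_rot: [-0.161, 0.793, 0.537, 0.239]
contact_force: [-1.1, 0.7, 3.0]
width: 0.0112
gripper_force: 32.8
```

Emit:
send_rows(
  increments=[
    {"gripper": 1, "linear": [0, 0, 0], "delta_rot": [0, 0, 0]},
    {"gripper": 1, "linear": [0, 0, 0], "delta_rot": [0, 0, 0]},
    {"gripper": 1, "linear": [0, 0, 0], "delta_rot": [0, 0, 0]},
  ],
)

```text
clock: 4.05
position: [0.6228, 0.0247, 0.1805]
ee_rot: [-0.161, 0.793, 0.537, 0.24]
contact_force: [-2.0, 1.8, 5.3]
width: 0.0116
gripper_force: 33.0
```

Run:
```python
from h import *
rep()
```

```text
t 4.05 L [ -0.4  78.6 180.5] yaw 0.002 tilt 33.6 F(local) [-2.53  0.9   5.31] M [0.04 0.28 0.18] w 11.6 g 33.0
```

```bash
cat > plan.py <<'E'
from h import *
def tcp(th,ph):
    a=th-.157;p=np.radians(ph);pin=np.array([-18*np.cos(a),90+18*np.sin(a)]);u=np.array([np.cos(p),np.sin(p)]);n=np.array([-u[1],u[0]])
    return pin+109*u+15*n, pin+93*u
def rows(seq):
    c0,_=tcp(*seq[0])
    for th,ph in seq[1:]:
        c,b=tcp(th,ph);d=c-c0;r=np.radians(ph-seq[0][1])
        print([round(.3737*d[0]/1e3,4),round(.9276*d[0]/1e3,4),round(d[1]/1e3,4)],[round(.9276*r,3),round(-.3737*r,3),0],"tcp",c.round(1),"bar",b.round(1))
E
python3 - <<'E'
from plan import *
rows([(1.57,33.5),(1.75,31),(1.92,28),(2.08,24),(2.22,19),(2.22,13),(2.22,7),(2.22,1),(2.22,-5)])
E
```

```text
[np.float64(0.0024), np.float64(0.0059), np.float64(-0.0035)] [np.float64(-0.04), np.float64(0.016), 0] tcp [ 86.1 177. ] bar [ 80.1 155.9]
[np.float64(0.0048), np.float64(0.0119), np.float64(-0.0084)] [np.float64(-0.089), np.float64(0.036), 0] tcp [ 92.6 172.1] bar [ 85.6 151.3]
[np.float64(0.0074), np.float64(0.0185), np.float64(-0.0155)] [np.float64(-0.154), np.float64(0.062), 0] tcp [ 99.7 164.9] bar [ 91.2 144.7]
[np.float64(0.0101), np.float64(0.025), np.float64(-0.0249)] [np.float64(-0.235), np.float64(0.095), 0] tcp [106.7 155.5] bar [ 96.4 136.1]
[np.float64(0.0118), np.float64(0.0293), np.float64(-0.0354)] [np.float64(-0.332), np.float64(0.134), 0] tcp [111.3 145. ] bar [ 99.1 126.8]
[np.float64(0.0131), np.float64(0.0325), np.float64(-0.0464)] [np.float64(-0.429), np.float64(0.173), 0] tcp [114.9 134. ] bar [100.8 117.2]
[np.float64(0.014), np.float64(0.0347), np.float64(-0.0577)] [np.float64(-0.526), np.float64(0.212), 0] tcp [117.2 122.8] bar [101.5 107.5]
[np.float64(0.0144), np.float64(0.0358), np.float64(-0.0691)] [np.float64(-0.623), np.float64(0.251), 0] tcp [118.4 111.3] bar [101.2  97.8]
```

Emit:
send_rows(
  increments=[
    {"gripper": 1, "linear": [0.0024, 0.0059, -0.0035], "delta_rot": [-0.04, 0.016, 0]},
    {"gripper": 1, "linear": [0.0048, 0.0119, -0.0084], "delta_rot": [-0.089, 0.036, 0]},
    {"gripper": 1, "linear": [0.0074, 0.0185, -0.0155], "delta_rot": [-0.154, 0.062, 0]},
    {"gripper": 1, "linear": [0.01, 0.025, -0.025], "delta_rot": [-0.235, 0.095, 0]},
    {"gripper": 1, "linear": [0.0118, 0.0293, -0.0354], "delta_rot": [-0.332, 0.134, 0]},
    {"gripper": 1, "linear": [0.0131, 0.0325, -0.0464], "delta_rot": [-0.429, 0.173, 0]},
    {"gripper": 1, "linear": [0.0131, 0.0325, -0.0464], "delta_rot": [-0.429, 0.173, 0]},
    {"gripper": 1, "linear": [0.0131, 0.0325, -0.0464], "delta_rot": [-0.429, 0.173, 0]},
  ],
)

```text
clock: 4.85
position: [0.6357, 0.0576, 0.1322]
ee_rot: [-0.035, 0.826, 0.56, 0.051]
contact_force: [-0.6, 2.0, -2.1]
width: 0.0116
gripper_force: 32.0
```

Run:
```python
from plan import *
rep();d=optics.get_image("scene");cv2.imwrite("pics/s2.png",cv2.resize(d["pixels"][140:280,220:360],None,fx=4,fy=4,interpolation=cv2.INTER_CUBIC))
rows([(2.22,7),(2.22,3),(2.22,-1),(2.22,-5)])
```

```text
t 4.85 L [ -0.7 114.  132.2] yaw 0.004 tilt 7.1 F(local) [-1.28  1.68 -2.13] M [0.42 0.09 0.04] w 11.6 g 32.0
[np.float64(0.0006), np.float64(0.0016), np.float64(-0.0075)] [np.float64(-0.065), np.float64(0.026), 0] tcp [116.6 126.5] bar [101.4 110.7]
[np.float64(0.0011), np.float64(0.0027), np.float64(-0.0151)] [np.float64(-0.13), np.float64(0.052), 0] tcp [117.8 119. ] bar [101.5 104.2]
[np.float64(0.0013), np.float64(0.0033), np.float64(-0.0227)] [np.float64(-0.194), np.float64(0.078), 0] tcp [118.4 111.3] bar [101.2  97.8]
```

View pics/s2.png

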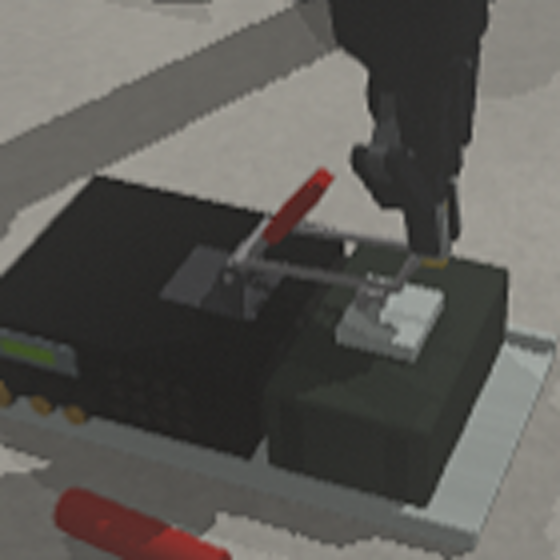

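The lever leans to the box, from (240,245) to (325,175), with the loop level and the tab still held. I'll lower it further.

Emit:
send_rows(
  increments=[
    {"gripper": 1, "linear": [0.0006, 0.0016, -0.0075], "delta_rot": [-0.065, 0.026, 0]},
    {"gripper": 1, "linear": [0.0011, 0.0027, -0.0151], "delta_rot": [-0.13, 0.052, 0]},
    {"gripper": 1, "linear": [0.0013, 0.0033, -0.0227], "delta_rot": [-0.194, 0.078, 0]},
    {"gripper": 1, "linear": [0.0013, 0.0033, -0.0227], "delta_rot": [-0.194, 0.078, 0]},
    {"gripper": 1, "linear": [0.0013, 0.0033, -0.0227], "delta_rot": [-0.194, 0.078, 0]},
  ],
)

```text
clock: 5.4
position: [0.637, 0.0604, 0.1106]
ee_rot: [0.023, 0.828, 0.56, -0.035]
contact_force: [-1.3, 2.2, -2.1]
width: 0.0115
gripper_force: 32.2
```

Run:
```python
from plan import *
rep()
rows([(2.22,-5)]+[(2.22,-5-.8*i) for i in range(1,13)])
```

```text
t 5.4 L [ -0.6 116.9 110.6] yaw 0.001 tilt -4.8 F(local) [-2.05  1.6  -2.09] M [ 0.58  0.22 -0.08] w 11.5 g 32.2
[np.float64(0.0), np.float64(0.0001), np.float64(-0.0015)] [np.float64(-0.013), np.float64(0.005), 0] tcp [118.5 109.8] bar [101.   96.5]
[np.float64(0.0), np.float64(0.0001), np.float64(-0.0031)] [np.float64(-0.026), np.float64(0.01), 0] tcp [118.5 108.2] bar [100.9  95.2]
[np.float64(0.0), np.float64(0.0001), np.float64(-0.0046)] [np.float64(-0.039), np.float64(0.016), 0] tcp [118.5 106.7] bar [100.7  93.9]
[np.float64(0.0), np.float64(0.0001), np.float64(-0.0061)] [np.float64(-0.052), np.float64(0.021), 0] tcp [118.5 105.2] bar [100.6  92.6]
[np.float64(0.0), np.float64(0.0001), np.float64(-0.0077)] [np.float64(-0.065), np.float64(0.026), 0] tcp [118.5 103.6] bar [100.4  91.3]
[np.float64(0.0), np.float64(0.0001), np.float64(-0.0092)] [np.float64(-0.078), np.float64(0.031), 0] tcp [118.5 102.1] bar [100.1  90. ]
[np.float64(0.0), np.float64(0.0), np.float64(-0.0107)] [np.float64(-0.091), np.float64(0.037), 0] tcp [118.4 100.6] bar [99.9 88.8]
[np.float64(-0.0), np.float64(-0.0001), np.float64(-0.0123)] [np.float64(-0.104), np.float64(0.042), 0] tcp [118.3  99. ] bar [99.7 87.5]
[np.float64(-0.0001), np.float64(-0.0002), np.float64(-0.0138)] [np.float64(-0.117), np.float64(0.047), 0] tcp [118.2  97.5] bar [99.4 86.2]
[np.float64(-0.0001), np.float64(-0.0003), np.float64(-0.0153)] [np.float64(-0.13), np.float64(0.052), 0] tcp [118.1  96. ] bar [99.1 84.9]
[np.float64(-0.0002), np.float64(-0.0004), np.float64(-0.0169)] [np.float64(-0.142), np.float64(0.057), 0] tcp [117.9  94.4] bar [98.8 83.7]
[np.float64(-0.0002), np.float64(-0.0006), np.float64(-0.0184)] [np.float64(-0.155), np.float64(0.063), 0] tcp [117.8  92.9] bar [98.5 82.4]
```

Emit:
send_rows(
  increments=[
    {"gripper": 1, "linear": [0, 0.0001, -0.0031], "delta_rot": [-0.026, 0.01, 0]},
    {"gripper": 1, "linear": [0, 0.0001, -0.0061], "delta_rot": [-0.052, 0.021, 0]},
    {"gripper": 1, "linear": [0, 0.0001, -0.0092], "delta_rot": [-0.078, 0.031, 0]},
    {"gripper": 1, "linear": [0, 0.0001, -0.0092], "delta_rot": [-0.078, 0.031, 0]},
  ],
)

```text
clock: 5.8
position: [0.6369, 0.0603, 0.1004]
ee_rot: [0.048, 0.824, 0.559, -0.072]
contact_force: [-1.1, 1.5, 0.3]
width: 0.0116
gripper_force: 32.4
```

Emit:
send_rows(
  increments=[
    {"gripper": 1, "linear": [0, 0, -0.001], "delta_rot": [-0.008, 0.003, 0]},
    {"gripper": 1, "linear": [0, 0, -0.002], "delta_rot": [-0.017, 0.007, 0]},
    {"gripper": 1, "linear": [0, 0, -0.002], "delta_rot": [-0.017, 0.007, 0]},
  ],
)

```text
clock: 6.1
position: [0.6369, 0.0602, 0.0988]
ee_rot: [0.053, 0.824, 0.558, -0.079]
contact_force: [-0.3, 1.7, -0.2]
width: 0.0116
gripper_force: 32.3
```

Emit:
send_rows(
  increments=[
    {"gripper": 1, "linear": [0, 0, -0.001], "delta_rot": [-0.008, 0.003, 0]},
    {"gripper": 1, "linear": [0, -0.0001, -0.002], "delta_rot": [-0.017, 0.007, 0]},
    {"gripper": 1, "linear": [0, -0.0001, -0.002], "delta_rot": [-0.017, 0.007, 0]},
  ],
)

```text
clock: 6.4
position: [0.6369, 0.0601, 0.0968]
ee_rot: [0.058, 0.823, 0.558, -0.087]
contact_force: [-1.6, 0.8, -1.2]
width: 0.0115
gripper_force: 32.3
```

Emit:
send_rows(
  increments=[
    {"gripper": 1, "linear": [0, 0, -0.001], "delta_rot": [-0.008, 0.003, 0]},
    {"gripper": 1, "linear": [0, -0.0001, -0.001], "delta_rot": [-0.008, 0.003, 0]},
  ],
)

```text
clock: 6.6
position: [0.6369, 0.06, 0.0963]
ee_rot: [0.061, 0.823, 0.558, -0.09]
contact_force: [-2.2, 0.1, 0.8]
width: 0.0114
gripper_force: 32.5
```

Emit:
send_rows(
  increments=[
    {"gripper": 1, "linear": [0, 0, -0.001], "delta_rot": [-0.008, 0.003, 0]},
    {"gripper": 1, "linear": [0, -0.0001, -0.001], "delta_rot": [-0.008, 0.003, 0]},
  ],
)

```text
clock: 6.8
position: [0.6369, 0.0598, 0.0961]
ee_rot: [0.063, 0.823, 0.557, -0.093]
contact_force: [-2.8, 1.3, 4.9]
width: 0.0115
gripper_force: 33.2
```

Contact: z stalls at 0.0961 with about 5 N up, so the block's top is at about 82 mm. Now I'll slide in toward -y.

Emit:
send_rows(
  increments=[
    {"gripper": 1, "linear": [-0.0004, -0.0009, 0], "delta_rot": [-0.003, 0.001, 0]},
    {"gripper": 1, "linear": [-0.0007, -0.0019, 0], "delta_rot": [-0.005, 0.002, 0]},
    {"gripper": 1, "linear": [-0.0011, -0.0028, -0.0001], "delta_rot": [-0.008, 0.003, 0]},
    {"gripper": 1, "linear": [-0.0015, -0.0037, -0.0001], "delta_rot": [-0.01, 0.004, 0]},
  ],
)

```text
clock: 7.2
position: [0.6368, 0.0594, 0.0961]
ee_rot: [0.065, 0.823, 0.557, -0.094]
contact_force: [-1.4, 9.2, 5.3]
width: 0.0117
gripper_force: 33.5
```

Run:
```python
from h import *
rep()
```

```text
t 7.2 L [ -0.4 116.   96.1] yaw 0.002 tilt -13.1 F(local) [-4.73  8.04  5.25] M [ 1.49  0.9  -0.26] w 11.7 g 33.5
```

Emit:
send_rows(
  increments=[
    {"gripper": 1, "linear": [-0.0003, -0.0007, 0.0005], "delta_rot": [0, 0, 0]},
    {"gripper": 1, "linear": [-0.0006, -0.0014, 0.001], "delta_rot": [0, 0, 0]},
    {"gripper": 1, "linear": [-0.0006, -0.0014, 0.001], "delta_rot": [0, 0, 0]},
  ],
)

```text
clock: 7.5
position: [0.636, 0.0574, 0.0961]
ee_rot: [0.065, 0.822, 0.557, -0.095]
contact_force: [-0.4, 5.9, 0.4]
width: 0.0111
gripper_force: 32.8
```

Run:
```python
from h import *
rep()
```

```text
t 7.5 L [ -0.4 113.8  96.1] yaw 0.003 tilt -13.3 F(local) [-2.56  5.36  0.36] M [ 0.95  0.51 -0.21] w 11.1 g 32.8
```

Emit:
send_rows(
  increments=[
    {"gripper": 1, "linear": [-0.0004, -0.0009, -0.0005], "delta_rot": [0, 0, 0]},
    {"gripper": 1, "linear": [-0.0007, -0.0019, -0.001], "delta_rot": [-0.003, 0.001, 0]},
    {"gripper": 1, "linear": [-0.0011, -0.0028, -0.001], "delta_rot": [-0.005, 0.002, 0]},
    {"gripper": 1, "linear": [-0.0011, -0.0028, -0.001], "delta_rot": [-0.005, 0.002, 0]},
  ],
)

```text
clock: 7.9
position: [0.6351, 0.0548, 0.0959]
ee_rot: [0.067, 0.822, 0.557, -0.097]
contact_force: [-1.4, 7.5, 4.3]
width: 0.0115
gripper_force: 33.3
```

Emit:
send_rows(
  increments=[
    {"gripper": 1, "linear": [-0.0004, -0.0009, 0], "delta_rot": [0, 0, 0]},
    {"gripper": 1, "linear": [-0.0007, -0.0019, 0], "delta_rot": [-0.003, 0.001, 0]},
    {"gripper": 1, "linear": [-0.0007, -0.0019, 0], "delta_rot": [-0.003, 0.001, 0]},
  ],
)

```text
clock: 8.2
position: [0.6342, 0.0526, 0.0958]
ee_rot: [0.068, 0.822, 0.557, -0.099]
contact_force: [-1.5, 7.7, 3.8]
width: 0.0112
gripper_force: 33.3
```

Run:
```python
from h import *
rep()
```

```text
t 8.2 L [ -0.3 108.7  95.8] yaw 0.003 tilt -13.8 F(local) [-4.3   6.56  3.84] M [ 0.74  0.69 -0.28] w 11.2 g 33.3
```

Emit:
send_rows(
  increments=[
    {"gripper": 1, "linear": [-0.0004, -0.0009, 0], "delta_rot": [0, 0, 0]},
    {"gripper": 1, "linear": [-0.0007, -0.0019, 0], "delta_rot": [0, 0, 0]},
    {"gripper": 1, "linear": [-0.0007, -0.0019, 0], "delta_rot": [0, 0, 0]},
  ],
)

```text
clock: 8.5
position: [0.6334, 0.0506, 0.0958]
ee_rot: [0.068, 0.822, 0.557, -0.099]
contact_force: [-0.9, 7.7, 3.0]
width: 0.0115
gripper_force: 33.3
```

Emit:
send_rows(
  increments=[
    {"gripper": 1, "linear": [-0.0004, -0.0009, 0], "delta_rot": [0.003, -0.001, 0]},
    {"gripper": 1, "linear": [-0.0007, -0.0019, 0], "delta_rot": [0.005, -0.002, 0]},
    {"gripper": 1, "linear": [-0.0007, -0.0019, 0], "delta_rot": [0.005, -0.002, 0]},
  ],
)

```text
clock: 8.8
position: [0.6325, 0.0483, 0.0959]
ee_rot: [0.066, 0.822, 0.557, -0.097]
contact_force: [-1.6, 6.5, 3.7]
width: 0.0115
gripper_force: 33.3
```

Run:
```python
from h import *
rep()
```

```text
t 8.8 L [ -0.3 104.1  95.9] yaw 0.003 tilt -13.5 F(local) [-3.92  5.46  3.7 ] M [ 0.55  0.67 -0.18] w 11.5 g 33.3
```

Emit:
send_rows(
  increments=[
    {"gripper": 1, "linear": [-0.0004, -0.0009, 0], "delta_rot": [0.003, -0.001, 0]},
    {"gripper": 1, "linear": [-0.0007, -0.0019, 0], "delta_rot": [0.005, -0.002, 0]},
    {"gripper": 1, "linear": [-0.0007, -0.0019, 0], "delta_rot": [0.005, -0.002, 0]},
  ],
)

```text
clock: 9.1
position: [0.6317, 0.0464, 0.096]
ee_rot: [0.065, 0.823, 0.557, -0.095]
contact_force: [-2.3, 6.2, 4.2]
width: 0.0115
gripper_force: 33.3
```

Emit:
send_rows(
  increments=[
    {"gripper": 1, "linear": [-0.0004, -0.0009, 0], "delta_rot": [0.003, -0.001, 0]},
    {"gripper": 1, "linear": [-0.0007, -0.0019, 0], "delta_rot": [0.005, -0.002, 0]},
    {"gripper": 1, "linear": [-0.0007, -0.0019, 0], "delta_rot": [0.005, -0.002, 0]},
  ],
)

```text
clock: 9.4
position: [0.6311, 0.0449, 0.0961]
ee_rot: [0.063, 0.823, 0.557, -0.092]
contact_force: [-1.6, 7.4, 5.2]
width: 0.0113
gripper_force: 33.4
```

Run:
```python
from h import *
rep()
```

```text
t 9.4 L [ -0.2 100.4  96.1] yaw 0.003 tilt -12.8 F(local) [-4.25  6.23  5.18] M [ 0.68  0.76 -0.22] w 11.3 g 33.4
```

Emit:
send_rows(
  increments=[
    {"gripper": 1, "linear": [-0.0004, -0.0009, 0], "delta_rot": [0.003, -0.001, 0]},
    {"gripper": 1, "linear": [-0.0004, -0.0009, 0], "delta_rot": [0.003, -0.001, 0]},
  ],
)

```text
clock: 9.6
position: [0.6308, 0.0441, 0.0962]
ee_rot: [0.062, 0.823, 0.557, -0.091]
contact_force: [-0.9, 7.4, 6.4]
width: 0.0114
gripper_force: 33.5
```

Emit:
send_rows(
  increments=[
    {"gripper": 1, "linear": [-0.0004, -0.0009, 0], "delta_rot": [0.003, -0.001, 0]},
    {"gripper": 1, "linear": [-0.0004, -0.0009, 0], "delta_rot": [0.003, -0.001, 0]},
  ],
)

```text
clock: 9.8
position: [0.6306, 0.0434, 0.0963]
ee_rot: [0.061, 0.823, 0.557, -0.089]
contact_force: [-1.0, 7.5, 6.6]
width: 0.0113
gripper_force: 33.5
```

Run:
```python
from h import *
rep()
```

```text
t 9.8 L [-0.2 98.8 96.3] yaw 0.003 tilt -12.4 F(local) [-3.73  6.61  6.58] M [ 0.9   0.76 -0.22] w 11.3 g 33.5
```

Emit:
send_rows(
  increments=[
    {"gripper": 1, "linear": [-0.0004, -0.0009, 0.0005], "delta_rot": [0, 0, 0]},
    {"gripper": 1, "linear": [-0.0004, -0.0009, 0.0005], "delta_rot": [0, 0, 0]},
  ],
)

```text
clock: 10.0
position: [0.6304, 0.043, 0.0964]
ee_rot: [0.061, 0.823, 0.557, -0.089]
contact_force: [-2.2, 8.2, 4.2]
width: 0.0111
gripper_force: 33.3
```

Emit:
send_rows(
  increments=[
    {"gripper": 1, "linear": [-0.0004, -0.0009, 0.0003], "delta_rot": [0, 0, 0]},
    {"gripper": 1, "linear": [-0.0004, -0.0009, 0.0003], "delta_rot": [0, 0, 0]},
  ],
)

```text
clock: 10.2
position: [0.6303, 0.0428, 0.0964]
ee_rot: [0.061, 0.823, 0.557, -0.088]
contact_force: [-1.2, 10.0, 3.5]
width: 0.0112
gripper_force: 33.2
```

Run:
```python
from h import *
rep()
```

```text
t 10.2 L [-0.2 98.1 96.4] yaw 0.002 tilt -12.3 F(local) [-4.87  8.85  3.47] M [ 1.45  0.69 -0.25] w 11.2 g 33.2
```

The bar has stalled at y≈79 mm with the y force climbing, so it is against the post. I'll lift gently to feel for the lip.

Emit:
send_rows(
  increments=[
    {"gripper": 1, "linear": [0, 0, 0.001], "delta_rot": [0, 0, 0]},
    {"gripper": 1, "linear": [0, 0, 0.002], "delta_rot": [0, 0, 0]},
    {"gripper": 1, "linear": [0, 0, 0.003], "delta_rot": [0, 0, 0]},
    {"gripper": 1, "linear": [0, 0, 0.003], "delta_rot": [0, 0, 0]},
  ],
)

```text
clock: 10.6
position: [0.6299, 0.0425, 0.0984]
ee_rot: [0.06, 0.823, 0.557, -0.089]
contact_force: [-0.6, 8.4, -1.3]
width: 0.0116
gripper_force: 32.5
```

Emit:
send_rows(
  increments=[
    {"gripper": 1, "linear": [0, 0, 0.001], "delta_rot": [0, 0, 0]},
    {"gripper": 1, "linear": [0, 0, 0.002], "delta_rot": [0, 0, 0]},
    {"gripper": 1, "linear": [0, 0, 0.002], "delta_rot": [0, 0, 0]},
  ],
)

```text
clock: 10.9
position: [0.6297, 0.0419, 0.1003]
ee_rot: [0.06, 0.823, 0.557, -0.089]
contact_force: [-0.5, 6.9, -1.0]
width: 0.0115
gripper_force: 32.5
```

Run:
```python
from h import *
rep()
```

```text
t 10.9 L [ -0.4  97.1 100.3] yaw 0.002 tilt -12.4 F(local) [-3.06  6.17 -1.04] M [ 1.51  0.45 -0.22] w 11.5 g 32.5
```

Emit:
send_rows(
  increments=[
    {"gripper": 1, "linear": [0, 0, 0.0005], "delta_rot": [0, 0, 0]},
    {"gripper": 1, "linear": [0, 0, 0.001], "delta_rot": [0, 0, 0]},
    {"gripper": 1, "linear": [0, 0, 0.001], "delta_rot": [0, 0, 0]},
  ],
)

```text
clock: 11.2
position: [0.6297, 0.0419, 0.1006]
ee_rot: [0.06, 0.823, 0.557, -0.09]
contact_force: [0.6, 7.4, -4.8]
width: 0.0113
gripper_force: 32.1
```

Emit:
send_rows(
  increments=[
    {"gripper": 1, "linear": [0, 0, 0.0005], "delta_rot": [0, 0, 0]},
    {"gripper": 1, "linear": [0, 0, 0.001], "delta_rot": [0, 0, 0]},
    {"gripper": 1, "linear": [0, 0, 0.001], "delta_rot": [0, 0, 0]},
  ],
)

```text
clock: 11.5
position: [0.6296, 0.0418, 0.1008]
ee_rot: [0.06, 0.823, 0.557, -0.09]
contact_force: [1.2, 5.3, -7.9]
width: 0.0112
gripper_force: 31.6
```

Run:
```python
from h import *
rep()
```

```text
t 11.5 L [ -0.5  97.  100.8] yaw 0.003 tilt -12.4 F(local) [-0.83  5.39 -7.94] M [ 1.63  0.17 -0.1 ] w 11.2 g 31.6
```

The z stalls at 100.6 mm with −8 N: the bar is caught under the lip. I'll unload, release and back off along the tool axis.

Emit:
send_rows(
  increments=[
    {"gripper": 1, "linear": [0.0003, 0.0007, -0.0015], "delta_rot": [0, 0, 0]},
    {"gripper": 1, "linear": [0.0006, 0.0014, -0.0025], "delta_rot": [0, 0, 0]},
    {"gripper": 0.7, "linear": [0.0006, 0.0014, -0.0025], "delta_rot": [0, 0, 0]},
    {"gripper": 0.4, "linear": [0.0006, 0.0014, -0.0025], "delta_rot": [0, 0, 0]},
    {"gripper": 0.3, "linear": [0.0006, 0.0014, -0.0025], "delta_rot": [0, 0, 0]},
    {"gripper": 0.3, "linear": [0.0006, 0.0014, -0.0025], "delta_rot": [0, 0, 0]},
  ],
)

```text
clock: 12.1
position: [0.6298, 0.0397, 0.1006]
ee_rot: [0.063, 0.823, 0.557, -0.092]
contact_force: [-0.6, 0.3, -0.2]
width: 0.0301
gripper_force: 0.0
```

Emit:
send_rows(
  increments=[
    {"gripper": 0.3, "linear": [0.001, 0.003, 0.015], "delta_rot": [0, 0, 0]},
    {"gripper": 0.3, "linear": [0.003, 0.006, 0.03], "delta_rot": [0, 0, 0]},
    {"gripper": 0.3, "linear": [0.004, 0.01, 0.05], "delta_rot": [0, 0, 0]},
    {"gripper": 0.3, "linear": [0.006, 0.014, 0.075], "delta_rot": [0, 0, 0]},
    {"gripper": 0.3, "linear": [0.008, 0.02, 0.105], "delta_rot": [0.1, -0.04, 0]},
    {"gripper": 0.3, "linear": [0.01, 0.025, 0.135], "delta_rot": [0.2, -0.08, 0]},
    {"gripper": 0.3, "linear": [0.01, 0.025, 0.135], "delta_rot": [0.2, -0.08, 0]},
  ],
)

```text
clock: 12.8
position: [0.6416, 0.0631, 0.2414]
ee_rot: [0.005, 0.829, 0.56, 0.002]
contact_force: [0.2, -0.4, 0.6]
width: 0.03
gripper_force: 0.0
```

Run:
```python
from h import *
s=rep();d=optics.get_image("scene");cv2.imwrite("pics/s3.png",np.hstack([cv2.resize(x,(400,400),interpolation=cv2.INTER_CUBIC) for x in (d["pixels"][150:250,240:340],optics.get_image("wrist")["pixels"][100:300,220:420])]))
q=blobs(mask(d["pixels"],"r"),(260,150,330,240))[0];print(q)
for u,_ in q: print("red plane",onx(d,[u],.0135)[1])
```

```text
t 12.8 L [  2.8 121.2 241.4] yaw 0.0 tilt -0.1 F(local) [ 0.34 -0.25  0.6 ] M [0.03 0.02 0.02] w 30.0 g 0.0
[(array([269.44520548, 181.89726027]), array([262, 172,  15,  22, 146], dtype=int32))]
red plane [[-14.38015442 161.26316538]]
```

View pics/s3.png

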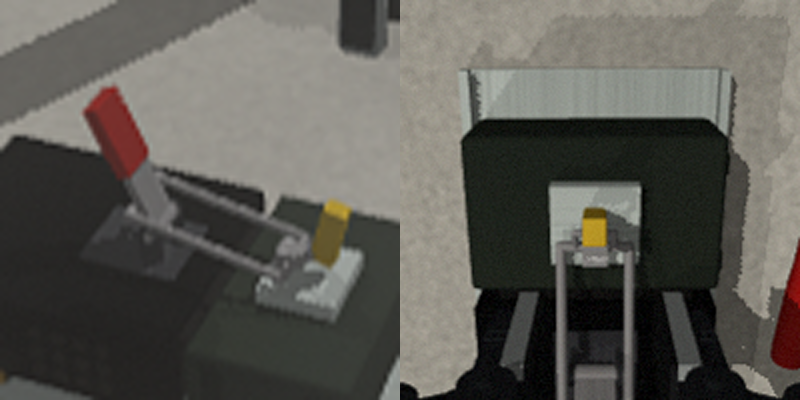

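The loop stays down, hooked at the block, and the lever leans slightly past upright towards the radio. I'll shut the fingers, tilt the tool and come up to the lever's pushing face.

Emit:
send_rows(
  increments=[
    {"gripper": 1, "linear": [-0.006, -0.012, 0], "delta_rot": [-0.13, 0.052, 0]},
    {"gripper": 1, "linear": [-0.012, -0.026, 0], "delta_rot": [-0.26, 0.104, 0]},
    {"gripper": 1, "linear": [-0.018, -0.04, -0.005], "delta_rot": [-0.39, 0.156, 0]},
    {"gripper": 1, "linear": [-0.025, -0.055, -0.01], "delta_rot": [-0.52, 0.208, 0]},
    {"gripper": 1, "linear": [-0.033, -0.075, -0.045], "delta_rot": [-0.6475, 0.261, 0]},
    {"gripper": 1, "linear": [-0.0411, -0.0945, -0.084], "delta_rot": [-0.6475, 0.261, 0]},
    {"gripper": 1, "linear": [-0.0411, -0.0945, -0.084], "delta_rot": [-0.6475, 0.261, 0]},
    {"gripper": 1, "linear": [-0.0411, -0.0945, -0.084], "delta_rot": [-0.6475, 0.261, 0]},
  ],
)

```text
clock: 13.7
position: [0.598, -0.0291, 0.1504]
ee_rot: [0.192, 0.776, 0.527, -0.288]
contact_force: [-0.4, -0.2, 0.9]
width: -0.0002
gripper_force: 0.0
```

Run:
```python
from h import *
s=rep();print(s["qpos"].round(2));d=optics.get_image("scene");cv2.imwrite("pics/s4.png",cv2.resize(d["pixels"][120:260,210:370],None,fx=3.5,fy=3.5,interpolation=cv2.INTER_CUBIC))
```

```text
t 13.7 L [ -3.3  19.4 150.4] yaw 0.002 tilt -40.5 F(local) [-0.3  -0.32  0.86] M [ 0.29 -0.02  0.02] w -0.2 g 0.0
[ 0.17  0.59  1.41 -0.58  1.57  0.68]
```

View pics/s4.png

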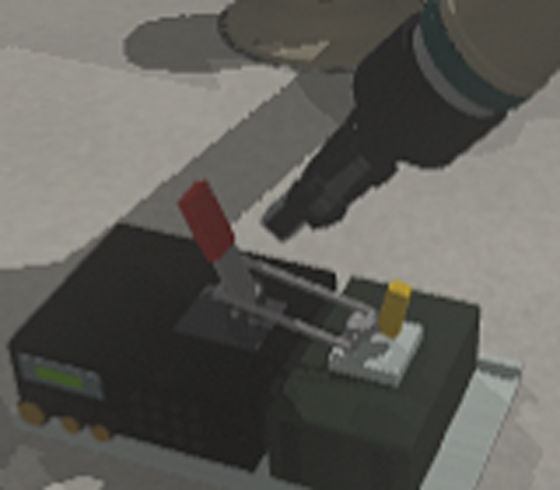

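The shut fingertips point at the red grip's box-side face, about 25 mm off. I'll tabulate the push path against lever angle.

```bash
cat > push.py <<'E'
from h import *
def tip(th):
    ph=-min(th,.7);h=np.array([-np.cos(th),np.sin(th)]);n=np.array([np.sin(th),np.cos(th)]);xt=np.array([np.cos(ph),np.sin(ph)]);P0=np.array([0,90])
    return (P0+76*h+6*n+11*xt if th>.7 else P0+65*h+6*n),ph
def table(ths,ref,ph0):
    for th in ths:
        c,ph=tip(th);d=np.r_[0-ref[0],c-ref[1:]];r=ph-ph0
        print(th,[round(float(.9276*d[0]+.3737*d[1])/1e3,4),round(float(-.3737*d[0]+.9276*d[1])/1e3,4),round(float(d[2])/1e3,4)],[round(float(.9276*r),3),round(float(-.3737*r),3),0],c.round(1))
if __name__=="__main__":
    s=rep();table([1.5,1.4,1.3,1.25,1.2,1.15,1.1,1.05,1,.95,.9,.85,.8,.75,.7],toL(s["position"]),-.707)
E
python3 push.py
```

```text
t 13.75 L [ -2.2  20.1 152.1] yaw 0.002 tilt -40.4 F(local) [0.04 0.19 0.71] M [0.27 0.01 0.02] w -0.1 g 0.0
1.5 [-0.002, -0.0111, 0.007] [0.006, -0.003, 0] [  9.  159.1]
1.4 [-0.0049, -0.0181, 0.0067] [0.006, -0.003, 0] [  1.4 158.8]
1.3 [-0.0077, -0.0251, 0.0056] [0.006, -0.003, 0] [ -6.1 157.7]
1.25 [-0.0091, -0.0286, 0.0048] [0.006, -0.003, 0] [ -9.9 156.9]
1.2 [-0.0105, -0.032, 0.0038] [0.006, -0.003, 0] [-13.5 155.9]
1.15 [-0.0118, -0.0354, 0.0026] [0.006, -0.003, 0] [-17.2 154.7]
1.1 [-0.0132, -0.0387, 0.0012] [0.006, -0.003, 0] [-20.7 153.4]
1.05 [-0.0145, -0.0419, -0.0003] [0.006, -0.003, 0] [-24.2 151.8]
1 [-0.0157, -0.045, -0.002] [0.006, -0.003, 0] [-27.6 150.1]
0.95 [-0.017, -0.0481, -0.0039] [0.006, -0.003, 0] [-30.9 148.2]
0.9 [-0.0182, -0.0511, -0.006] [0.006, -0.003, 0] [-34.1 146.2]
0.85 [-0.0193, -0.054, -0.0082] [0.006, -0.003, 0] [-37.2 144. ]
0.8 [-0.0204, -0.0568, -0.0105] [0.006, -0.003, 0] [-40.2 141.6]
0.75 [-0.0215, -0.0594, -0.013] [0.006, -0.003, 0] [-43.1 139.1]
0.7 [-0.0225, -0.062, -0.0157] [0.006, -0.003, 0] [-45.8 136.5]
```

Emit:
send_rows(
  increments=[
    {"gripper": 1, "linear": [-0.001, -0.006, 0.003], "delta_rot": [0, 0, 0]},
    {"gripper": 1, "linear": [-0.001, -0.006, 0.003], "delta_rot": [0, 0, 0]},
    {"gripper": 1, "linear": [-0.001, -0.006, 0.003], "delta_rot": [0, 0, 0]},
    {"gripper": 1, "linear": [-0.001, -0.006, 0.003], "delta_rot": [0, 0, 0]},
  ],
)

```text
clock: 14.15
position: [0.5976, -0.0351, 0.1552]
ee_rot: [0.193, 0.778, 0.526, -0.286]
contact_force: [0.4, 0.3, -0.7]
width: -0.0
gripper_force: 0.0
```

Run:
```python
from push import *
s=rep();table([1.4,1.3,1.25,1.2,1.15,1.1,1.05,1,.95,.9,.85,.8,.75,.7],toL(s["position"]),-.7)
```

```text
t 14.15 L [ -1.4  13.7 155.2] yaw 0.002 tilt -40.3 F(local) [ 0.26  0.47 -0.69] M [ 0.33 -0.01 -0.01] w -0.0 g 0.0
1.4 [-0.0033, -0.012, 0.0036] [0.0, -0.0, 0] [  1.4 158.8]
1.3 [-0.0061, -0.019, 0.0025] [0.0, -0.0, 0] [ -6.1 157.7]
1.25 [-0.0075, -0.0224, 0.0017] [0.0, -0.0, 0] [ -9.9 156.9]
1.2 [-0.0089, -0.0258, 0.0007] [0.0, -0.0, 0] [-13.5 155.9]
1.15 [-0.0102, -0.0292, -0.0005] [0.0, -0.0, 0] [-17.2 154.7]
1.1 [-0.0115, -0.0325, -0.0019] [0.0, -0.0, 0] [-20.7 153.4]
1.05 [-0.0128, -0.0357, -0.0034] [0.0, -0.0, 0] [-24.2 151.8]
1 [-0.0141, -0.0389, -0.0051] [0.0, -0.0, 0] [-27.6 150.1]
0.95 [-0.0154, -0.0419, -0.007] [0.0, -0.0, 0] [-30.9 148.2]
0.9 [-0.0166, -0.0449, -0.0091] [0.0, -0.0, 0] [-34.1 146.2]
0.85 [-0.0177, -0.0478, -0.0113] [0.0, -0.0, 0] [-37.2 144. ]
0.8 [-0.0188, -0.0506, -0.0136] [0.0, -0.0, 0] [-40.2 141.6]
0.75 [-0.0199, -0.0532, -0.0161] [0.0, -0.0, 0] [-43.1 139.1]
0.7 [-0.0209, -0.0558, -0.0188] [0.0, -0.0, 0] [-45.8 136.5]
```

Settled. I'll close in to about θ=1.2 at 3–4 mm per row.

Emit:
send_rows(
  increments=[
    {"gripper": 1, "linear": [-0.0017, -0.006, 0.002], "delta_rot": [0, 0, 0]},
    {"gripper": 1, "linear": [-0.0033, -0.012, 0.0036], "delta_rot": [0, 0, 0]},
    {"gripper": 1, "linear": [-0.0047, -0.0155, 0.003], "delta_rot": [0, 0, 0]},
    {"gripper": 1, "linear": [-0.0061, -0.019, 0.0025], "delta_rot": [0, 0, 0]},
    {"gripper": 1, "linear": [-0.0075, -0.0224, 0.0017], "delta_rot": [0, 0, 0]},
    {"gripper": 1, "linear": [-0.0089, -0.0258, 0.0007], "delta_rot": [0, 0, 0]},
    {"gripper": 1, "linear": [-0.0089, -0.0258, 0.0007], "delta_rot": [0, 0, 0]},
  ],
)

```text
clock: 14.85
position: [0.5879, -0.0614, 0.1547]
ee_rot: [0.192, 0.777, 0.526, -0.287]
contact_force: [-0.5, -0.2, -0.3]
width: 0.0
gripper_force: 0.0
```

Run:
```python
from push import *
s=rep();d=optics.get_image("scene");q=blobs(mask(d["pixels"],"r"),(250,150,330,240))[0]
print(q)
```

```text
t 14.85 L [ -0.6 -14.3 154.7] yaw 0.001 tilt -40.4 F(local) [-0.39 -0.37 -0.3 ] M [ 0.34 -0.03  0.02] w 0.0 g 0.0
[(array([264.375, 174.375]), array([262, 172,   6,   6,   8], dtype=int32))]
```

Emit:
send_rows(
  increments=[
    {"gripper": 1, "linear": [-0.0013, -0.0034, -0.0012], "delta_rot": [0, 0, 0]},
    {"gripper": 1, "linear": [-0.0026, -0.0067, -0.0026], "delta_rot": [0, 0, 0]},
    {"gripper": 1, "linear": [-0.0039, -0.0099, -0.0041], "delta_rot": [0, 0, 0]},
    {"gripper": 1, "linear": [-0.0039, -0.0099, -0.0041], "delta_rot": [0, 0, 0]},
  ],
)

```text
clock: 15.3
position: [0.5844, -0.0711, 0.1508]
ee_rot: [0.193, 0.777, 0.526, -0.286]
contact_force: [-0.3, -0.5, 0.4]
width: -0.0001
gripper_force: 0.3
```

Emit:
send_rows(
  increments=[
    {"gripper": 1, "linear": [-0.0006, -0.0016, -0.0008], "delta_rot": [0, 0, 0]},
    {"gripper": 1, "linear": [-0.0013, -0.0032, -0.0017], "delta_rot": [0, 0, 0]},
    {"gripper": 1, "linear": [-0.0013, -0.0032, -0.0017], "delta_rot": [0, 0, 0]},
  ],
)

```text
clock: 15.6
position: [0.5832, -0.0741, 0.1492]
ee_rot: [0.193, 0.777, 0.526, -0.286]
contact_force: [0.8, 1.5, 1.5]
width: -0.0002
gripper_force: 1.0
```

Emit:
send_rows(
  increments=[
    {"gripper": 1, "linear": [-0.0006, -0.0015, -0.001], "delta_rot": [0, 0, 0]},
    {"gripper": 1, "linear": [-0.0013, -0.003, -0.0019], "delta_rot": [0, 0, 0]},
    {"gripper": 1, "linear": [-0.0013, -0.003, -0.0019], "delta_rot": [0, 0, 0]},
  ],
)

```text
clock: 15.9
position: [0.5819, -0.0773, 0.1474]
ee_rot: [0.193, 0.777, 0.526, -0.286]
contact_force: [0.4, 1.6, 2.5]
width: 0.0
gripper_force: 1.3
```

Run:
```python
from push import *
s=rep()
```

```text
t 15.9 L [ -0.2 -31.3 147.4] yaw 0.002 tilt -40.4 F(local) [-0.24  1.63  2.48] M [ 0.2  -0.    0.07] w 0.0 g 1.3
```

Emit:
send_rows(
  increments=[
    {"gripper": 1, "linear": [-0.0006, -0.0015, -0.001], "delta_rot": [0, 0, 0]},
    {"gripper": 1, "linear": [-0.0012, -0.003, -0.0021], "delta_rot": [0, 0, 0]},
    {"gripper": 1, "linear": [-0.0018, -0.0045, -0.0032], "delta_rot": [0, 0, 0]},
    {"gripper": 1, "linear": [-0.0023, -0.0059, -0.0043], "delta_rot": [0, 0, 0]},
    {"gripper": 1, "linear": [-0.0023, -0.0059, -0.0043], "delta_rot": [0, 0, 0]},
  ],
)

```text
clock: 16.4
position: [0.5794, -0.0834, 0.1431]
ee_rot: [0.193, 0.777, 0.526, -0.287]
contact_force: [0.6, 0.8, 3.7]
width: -0.0002
gripper_force: 1.5
```

Emit:
send_rows(
  increments=[
    {"gripper": 1, "linear": [-0.0006, -0.0014, -0.0012], "delta_rot": [0, 0, 0]},
    {"gripper": 1, "linear": [-0.0011, -0.0028, -0.0023], "delta_rot": [0, 0, 0]},
    {"gripper": 1, "linear": [-0.0017, -0.0041, -0.0036], "delta_rot": [0, 0, 0]},
    {"gripper": 1, "linear": [-0.0022, -0.0054, -0.0048], "delta_rot": [0, 0, 0]},
    {"gripper": 1, "linear": [-0.0022, -0.0054, -0.0048], "delta_rot": [0, 0, 0]},
  ],
)

```text
clock: 16.9
position: [0.5773, -0.0888, 0.1383]
ee_rot: [0.193, 0.777, 0.526, -0.287]
contact_force: [1.2, -0.4, 3.9]
width: 0.0
gripper_force: 1.7
```

Run:
```python
from push import *
s=rep()
table([.75,.7,.65,.6,.55,.5,.45,.4,.35,.3,.25,.2,.15,.1,.05,0],np.r_[0,tip(.75)[0]],-.7)
```

```text
t 16.9 L [ -0.2 -43.7 138.3] yaw 0.002 tilt -40.4 F(local) [1.28 0.11 3.9 ] M [-0.11 -0.06  0.02] w 0.0 g 1.7
0.75 [0.0, 0.0, 0.0] [0.0, -0.0, 0] [-43.1 139.1]
0.7 [-0.001, -0.0025, -0.0026] [0.0, -0.0, 0] [-45.8 136.5]
0.65 [-0.0019, -0.0046, -0.005] [0.046, -0.019, 0] [-48.1 134.1]
0.6 [-0.0027, -0.0066, -0.0075] [0.093, -0.037, 0] [-50.3 131.7]
0.55 [-0.0034, -0.0085, -0.01] [0.139, -0.056, 0] [-52.3 129.1]
0.5 [-0.0041, -0.0103, -0.0127] [0.186, -0.075, 0] [-54.2 126.4]
0.45 [-0.0048, -0.0119, -0.0154] [0.232, -0.093, 0] [-55.9 123.7]
0.4 [-0.0054, -0.0134, -0.0183] [0.278, -0.112, 0] [-57.5 120.8]
0.35 [-0.0059, -0.0147, -0.0212] [0.325, -0.131, 0] [-59.  117.9]
0.3 [-0.0064, -0.016, -0.0242] [0.371, -0.149, 0] [-60.3 114.9]
0.25 [-0.0069, -0.0171, -0.0272] [0.417, -0.168, 0] [-61.5 111.9]
0.2 [-0.0073, -0.018, -0.0303] [0.464, -0.187, 0] [-62.5 108.8]
0.15 [-0.0076, -0.0188, -0.0335] [0.51, -0.206, 0] [-63.4 105.6]
0.1 [-0.0078, -0.0195, -0.0366] [0.557, -0.224, 0] [-64.1 102.5]
0.05 [-0.008, -0.02, -0.0399] [0.603, -0.243, 0] [-64.6  99.2]
0 [-0.0082, -0.0203, -0.0431] [0.649, -0.262, 0] [-65.  96.]
```

Emit:
send_rows(
  increments=[
    {"gripper": 1, "linear": [-0.001, -0.0025, -0.0026], "delta_rot": [0, 0, 0]},
    {"gripper": 1, "linear": [-0.0019, -0.0046, -0.005], "delta_rot": [0.046, -0.019, 0]},
    {"gripper": 1, "linear": [-0.0027, -0.0066, -0.0075], "delta_rot": [0.093, -0.037, 0]},
    {"gripper": 1, "linear": [-0.0027, -0.0066, -0.0075], "delta_rot": [0.093, -0.037, 0]},
  ],
)

```text
clock: 17.3
position: [0.5744, -0.0954, 0.1309]
ee_rot: [0.166, 0.791, 0.535, -0.246]
contact_force: [0.8, 1.5, 4.0]
width: -0.0
gripper_force: 2.1
```

Run:
```python
from push import *
s=rep();d=optics.get_image("scene")
for c,b in(("y",(280,150,350,240)),("r",(240,150,330,240))):
    for u,st in blobs(mask(d["pixels"],c),b,4)[0]: print(c,u,st,onx(d,[u],.006)[1])
```

```text
t 17.3 L [ -0.4 -50.9 130.9] yaw 0.0 tilt -34.5 F(local) [0.15 1.7  4.01] M [ 0.19 -0.08  0.04] w -0.0 g 2.1
y [319.52083333 205.70833333] [316 199   8  16  48] [[ 97.69775203 122.03400951]]
r [267.53846154 191.46153846] [266 189   5   6  13] [[-25.41026225 127.93615457]]
```

Emit:
send_rows(
  increments=[
    {"gripper": 1, "linear": [-0.0007, -0.0019, -0.0025], "delta_rot": [0.046, -0.019, 0]},
    {"gripper": 1, "linear": [-0.0014, -0.0037, -0.0052], "delta_rot": [0.093, -0.038, 0]},
    {"gripper": 1, "linear": [-0.0021, -0.0053, -0.0079], "delta_rot": [0.139, -0.056, 0]},
    {"gripper": 1, "linear": [-0.0021, -0.0053, -0.0079], "delta_rot": [0.139, -0.056, 0]},
  ],
)

```text
clock: 17.75
position: [0.5722, -0.1007, 0.1228]
ee_rot: [0.125, 0.807, 0.546, -0.187]
contact_force: [-0.3, 0.6, 3.3]
width: 0.0
gripper_force: 1.8
```

Emit:
send_rows(
  increments=[
    {"gripper": 1, "linear": [-0.0006, -0.0015, -0.0029], "delta_rot": [0.046, -0.019, 0]},
    {"gripper": 1, "linear": [-0.0011, -0.0028, -0.0058], "delta_rot": [0.093, -0.038, 0]},
    {"gripper": 1, "linear": [-0.0016, -0.0041, -0.0088], "delta_rot": [0.139, -0.056, 0]},
    {"gripper": 1, "linear": [-0.0016, -0.0041, -0.0088], "delta_rot": [0.139, -0.056, 0]},
  ],
)

```text
clock: 18.15
position: [0.5703, -0.1049, 0.1135]
ee_rot: [0.084, 0.819, 0.554, -0.127]
contact_force: [0.6, -0.9, 1.8]
width: -0.0001
gripper_force: 0.7
```

Run:
```python
from push import *
s=rep()
```

```text
t 18.15 L [ -0.6 -61.3 113.5] yaw 0.001 tilt -17.5 F(local) [ 0.87 -0.67  1.77] M [-0.01 -0.04 -0.04] w -0.1 g 0.7
```

Emit:
send_rows(
  increments=[
    {"gripper": 1, "linear": [-0.0005, -0.0011, -0.003], "delta_rot": [0.046, -0.019, 0]},
    {"gripper": 1, "linear": [-0.0009, -0.002, -0.0061], "delta_rot": [0.093, -0.038, 0]},
    {"gripper": 1, "linear": [-0.0012, -0.0028, -0.0093], "delta_rot": [0.139, -0.057, 0]},
    {"gripper": 1, "linear": [-0.0014, -0.0035, -0.0124], "delta_rot": [0.186, -0.075, 0]},
    {"gripper": 1, "linear": [-0.0014, -0.0035, -0.0124], "delta_rot": [0.186, -0.075, 0]},
  ],
)

```text
clock: 18.65
position: [0.5682, -0.1083, 0.1003]
ee_rot: [0.028, 0.827, 0.56, -0.045]
contact_force: [-0.4, -0.4, 0.5]
width: 0.0004
gripper_force: 0.0
```

Emit:
send_rows(
  increments=[
    {"gripper": 1, "linear": [-0.0003, -0.0007, -0.0032], "delta_rot": [0.046, -0.019, 0]},
    {"gripper": 1, "linear": [-0.0004, -0.0008, -0.0065], "delta_rot": [0.093, -0.038, 0]},
    {"gripper": 1, "linear": [-0.0004, -0.0008, -0.0065], "delta_rot": [0.093, -0.038, 0]},
    {"gripper": 1, "linear": [-0.0004, -0.0008, -0.0075], "delta_rot": [0.093, -0.038, 0]},
    {"gripper": 1, "linear": [-0.0004, -0.0008, -0.0075], "delta_rot": [0.093, -0.038, 0]},
  ],
)

```text
clock: 19.15
position: [0.5691, -0.1077, 0.0958]
ee_rot: [0.001, 0.828, 0.561, -0.003]
contact_force: [-3.5, 1.4, 14.9]
width: 0.0
gripper_force: 7.2
```

Run:
```python
from push import *
s=rep()
```

```text
t 19.15 L [ -0.7 -64.3  95.8] yaw 0.004 tilt -0.3 F(local) [-3.77  0.03 14.94] M [-0.05  0.63  0.01] w 0.0 g 7.2
```

The lever is on its dead stop: TCP z 95.8 mm against 96 expected. I'll back off and check.

Emit:
send_rows(
  increments=[
    {"gripper": 1, "linear": [0, 0, 0.006], "delta_rot": [0, 0, 0]},
    {"gripper": 1, "linear": [0, 0, 0.02], "delta_rot": [0, 0, 0]},
    {"gripper": 1, "linear": [0, 0, 0.05], "delta_rot": [0, 0, 0]},
    {"gripper": 1, "linear": [0, 0, 0.09], "delta_rot": [0, 0, 0]},
    {"gripper": 1, "linear": [0, 0, 0.13], "delta_rot": [0, 0, 0]},
    {"gripper": 1, "linear": [0, 0, 0.17], "delta_rot": [0, 0, 0]},
    {"gripper": 1, "linear": [0, 0, 0.17], "delta_rot": [0, 0, 0]},
    {"gripper": 1, "linear": [0, 0, 0.17], "delta_rot": [0, 0, 0]},
  ],
)

```text
clock: 19.95
position: [0.5693, -0.1081, 0.2643]
ee_rot: [0.001, 0.828, 0.561, -0.002]
contact_force: [0.3, 0.7, -0.9]
width: -0.0001
gripper_force: 0.0
```

Run:
```python
from h import *
s=rep();d=optics.get_image("wrist");e=optics.get_image("scene")
cv2.imwrite("pics/f.png",np.hstack([cv2.resize(e["pixels"][160:280,220:360],(400,343),interpolation=cv2.INTER_CUBIC),cv2.resize(d["pixels"][60:317,170:470],(400,343))]))
g=cv2.GaussianBlur(cv2.cvtColor(d["pixels"],cv2.COLOR_BGR2GRAY),(3,3),0).astype(float)
for y,z in((140,70),(114,81),(45,70),(35,70)): print(y,proj(d,toW((-40 if z==70 else 15,y,z)),s))
```

```text
t 19.95 L [ -0.4 -64.6 264.3] yaw 0.004 tilt -0.3 F(local) [-0.02  0.77 -0.88] M [-0.04  0.05 -0.04] w -0.1 g 0.0
140 [[279.43598144 -27.16510841]]
114 [[3.35872381e+02 6.65847317e-02]]
45 [[282.8814216   77.80530469]]
35 [[283.21473545  87.74509978]]
```

View pics/f.png

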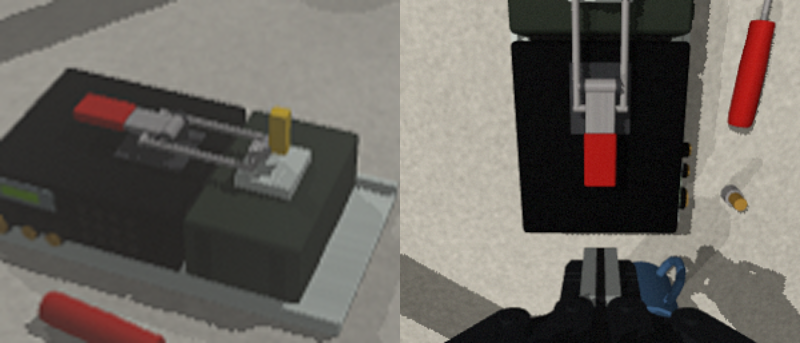

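The lever lies flat, the loop is hooked at the keeper, and the gap to the box has narrowed to about 6 mm from 10. The bystanders in view stand where they were. I'm handing it in.

```bash
python3 -c "
from rig import sign_off
print(sign_off())"
```

```text
the job is handed in; nothing more can be done
None
```

I hooked the loop under the keeper and pushed the lever over until it lay fully down. The box looks drawn in by about 3–4 mm, and I handed the job in at about 20 s; `sign_off` gave no verdict.

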